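Move a line spool from its stand to the line winder with a forked spring-bar tool

TASK

Move the spool of line, on its spring spindle, from the stand to the line winder. With the forked tool (keep the fingers off the spring bar) press the spring collar in towards the spool, lift that end of the spindle out of its hole and let it rest in the notch on top of the cheek, then lay the tool back down on the bench. Then take the spool out of the stand and fit it in the winder: first hook the plain stub end under the lip while the spring end is still raised, then swing the spring end down until the pin lies in the vee, and leave the other things on the bench where they are.

Things in the scene. Friction and masses are not known exactly. Their poses are not given: they have to be found in the camera images.
- stand: Spool stand, screwed down: dark steel base 110 (x) x 150 (y) x 8 mm, two upright aluminium cheeks 44 mm wide (x), 8 mm thick, 73 to 78 mm high; near cheek (spring pin) at y 57 to 65 mm, far cheek (stub) at y -64 to -56. Origin: centre of the base's underside; z up, y along the spindle towards its spring end, -x the side towards the robot at yaw 0.
- stand_hole (a point): On the spindle axis, 60 mm above the bench, at the near cheek's inner face (y = 57 mm of the stand). The 8 mm spring pin rests on the bottom of the cheek's closed round 11 mm hole. Above it the cheek's top (78 mm above the bench) has a parking notch 14 mm wide and 5 mm deep in its middle; a freed pin rests there, its axis 77 mm above the bench.
- stand_far_hole (a point): On the spindle axis, 60 mm above the bench, at the far cheek's inner face (y = -56 mm of the stand). The stub rests in this cheek's round 11 mm hole, loose enough to tilt by 12 degrees; the stub goes 11 mm into it and comes out along the spindle's own +y.
- spool: Grey spool full of line on a steel spring spindle, 0.2 kg, 133 mm long, starting in the stand. Origin on the axis midway between the flanges; y along the spindle to the spring end; may be turned about y. Along y, mm: 8 mm stub -51 to -40, 16 mm boss to -34, flanges 70 mm across and 4 thick at -34 and 30, between them line 52 mm across (grasp here), 20 mm hub to 39, then coil spring.
- spring_bar: Spring bar at the spindle's spring end: a collar 20 mm across (y = 58 to 62 mm of the spool) and an 8 mm round-ended pin beyond it (to y = 82), one piece. It slides up to 15 mm along -y into the spindle against the coil spring (2.4 N plus 0.15 N per mm). Frame as the spool's when fully out. To leave its hole it must be pressed in more than 9 mm, best 10 to 13.
- collar_face (a point): Centre of the collar's outer face, on the spindle axis; moves with the spring bar. At rest in the stand 11 mm of pin lie bare between this face and the near cheek: the fork goes in here, from -x of the stand.
- pin_end (a point): Outer end of the spring pin, on the spindle axis, 20 mm beyond the collar's face; moves with the spring bar. At rest it is 9 mm inside the near cheek's hole.
- stub_end (a point): Outer end of the plain stub, on the spindle axis, 51 mm from the spool's origin.
- fork_tool: Forked spring-bar tool, 154 mm, 0.11 kg, lying on the flat of its wooden handle, tines one above the other. Handle 24 mm wide (y), 30 high, x = -75 to 30 mm; steel fork head 4 mm thick (y), 22 mm high (z = 4 to 26), at the +x end; tines 22 mm long, 5 mm high, to x = 79. Origin: under the place to grip, on the handle's underside; x towards the fork, z up.
- fork_slot (a point): Where the pin should lie in the fork: 66 mm ahead of the tool's origin and 15 mm above it. The slot is 12 mm high, open towards +x of the tool; its bottom is 8 mm behind this point, the tine ends 13 mm ahead.
- winder: Line winder, screwed down: plywood board 270 x 150 x 12 mm with aluminium head (stub end) and vee plate (spring end) near its front; 73 mm high line guide 96 mm behind the spindle line (+x), grey reel 121 to 213 mm behind it, 123 mm high. Origin: on the bench under the spindle line, mid-board; z up, y along the seated spindle towards its spring end.
- winder_lip (a point): On the seated spindle's axis, 60 mm above the bench, at the head's inner face (y = -56 mm of the winder). The pocket here is 17 mm wide (x), open through the 14 mm head: ledge 4 mm below this point, lip's underside 11 mm above; the stub goes in under the lip along -y until the boss meets the head (stub's end at y = -67). Head top 22 mm above this point.
- winder_vee (a point): On the seated spindle's axis, 60 mm above the bench, mid vee plate (8 mm thick, y = 49 to 57 mm of the winder, 48 mm wide). Its 90 degree vee, open upward, carries the pin just outside the collar (3 mm play, spring not pressed); top of the plate 12 mm above this point. Seated, the spool's centre is at y = -16 mm of the winder.
- lure_long: Slim painted balsa lure, 110 mm, 22 mm high, a bystander lying loose on the bench: leave it alone. Origin: its underside.
- lure_fat: Fat painted balsa lure, 80 mm, 30 mm high, a bystander lying loose on the bench: leave it alone. Origin: its underside.
- lure_small: Small painted balsa lure, 70 mm, 20 mm high, a bystander lying loose on the bench: leave it alone. Origin: its underside.
- clipper: White plastic line clipper, 70 mm, 25 mm high, a bystander lying loose on the bench: leave it alone. Origin: its underside.
- shot_tin: Round steel tin, 65 mm across, 28 mm high, a bystander lying loose on the bench: leave it alone. Origin: its underside.
- bare_spool: Empty grey spool with no spindle, 68 mm across, 54 mm high, standing on a flange, a bystander lying loose on the bench: leave it alone. Origin: its underside.
- driver: Screwdriver, a bystander lying loose on the bench: leave it alone. Origin: its underside.
Not all that is in view belongs to the job. What is shaped like the fork_tool but blue or purple is not meant.

How it is judged (in metres and radians):
On the way, in this order (a step that is already met when the one before it is completed fails the run):
1. the spring bar is pressed in with the fork, by more than 8 mm (y of collar_face in the frame of spool below 0.054 m and contact force between fork_tool and spool above 0.8 N), for 0.1 s.
2. the spring pin is out of its hole, sprung out again and rests in the notch on top of the near cheek, the fork off the spool (z of pin_end in the frame of stand above 0.073 m and y of pin_end in the frame of stand above 0.058 m and y of collar_face in the frame of spool above 0.056 m and contact force between fork_tool and spool below 0.1 N), for 0.2 s.
3. the tool lies on the bench, let go, and the pin still rests in the notch (height (world z) of fork_tool below 0.006 m and angle between fork_tool's own z axis and vertical below 0.15 rad and linear speed of fork_tool below 0.02 m/s and contact force between the fingers and fork_tool below 0.2 N and z of pin_end in the frame of stand above 0.073 m and y of pin_end in the frame of stand above 0.058 m), for 0.2 s.
4. the stub is under the winder's lip while the spring end is still more than 12 mm above its seat (y of stub_end in the frame of winder between -0.074 and -0.06 m and x of stub_end in the frame of winder between -0.009 and 0.009 m and z of stub_end in the frame of winder between 0.052 and 0.07 m and z of pin_end in the frame of winder above 0.072 m), for 0.05 s.
At the end, for the whole second after the job is handed in: The spool rests still in the winder: stub at least 4 mm in under the lip and on its ledge (end 55 to 67 mm high, within 7 mm across), pin in the vee (end 55 to 65 mm high, within 6 mm across); the forked tool lies upright on the bench, let go; bystanders moved less than 20 mm (x of stub_end in the frame of winder between -0.007 and 0.007 m and z of stub_end in the frame of winder between 0.055 and 0.067 m and x of pin_end in the frame of winder between -0.006 and 0.006 m and z of pin_end in the frame of winder between 0.055 and 0.065 m and y of stub_end in the frame of winder between -0.072 and -0.06 m and linear speed of each of spool, fork_tool below 0.02 m/s and height (world z) of fork_tool below 0.006 m and angle between fork_tool's own z axis and vertical below 0.15 rad and contact force between the fingers and fork_tool below 0.2 N); the robot touches nothing.
It fails at once if the fingers push the spring bar (contact force between the fingers and spring_bar above 1.5 N).
It fails at once if a bystander is moved by more than 20 mm (distance of any of lure_long, lure_fat, lure_small, clipper, shot_tin, bare_spool, driver from where it was at the start of the episode above 0.02 m).
It also fails if it takes over 72 s, if anything falls off the work surface, if the arm or the gripper's body presses on something with over 40 N, if the wrist force passes 120 N, or if a joint passes its speed limit or range.

ROBOT

A 6-joint arm with a two-finger parallel gripper is mounted at the origin on the work surface. World frame = base frame: x ahead of the robot, y to its left, z up, the work surface at z = 0. Lengths are in mm, angles in rad, forces in N, time in s.
With the tool pointing down it reaches from about 300 to 950 mm from the base axis. Payload 3.1 kg.
Tool frame: the origin (TCP) lies midway between the tips of the shut fingers; the grasp point (between the pads) lies robot.grip_point_offset behind it (robot.grip_point_offset is the distance from the TCP to the grasp point, in mm); x points along the fingers, y is the direction in which the jaws open and shut, and the axes are right-handed (so a half turn about x gives the same grasp; the last joint's range is limited). The gripper opens to 85 mm and grips with 20 to 120 N. Pads are 22 mm wide; open, the fingers measure 114 mm over their backs; the gripper's body (76 mm by 85 mm) begins 54 mm behind the grasp point. The pads swing forward as they close: fully open they stand 13 mm farther back than shut.
Start: joints at [-1.293, 0.308, 1.634, -0, 1.2, -0.07], TCP at [212.993, -587.593, 198.572] pointing down, gripper open.
Joint ranges: [-3.06, 3.06], [-0.79, 1.96], [0.05, 2.63], [-1.19, 4.34], [0.05, 2.64], [-2.94, 2.94]. Speed limits (rad/s): [2.79, 2.79, 3.14, 3.14, 3.14, 3.14].

INTERFACE

Orientations are given as a 3x3 rotation matrix whose columns are the frame's x, y, z axes.
In Python, from rig import robot gives the robot as it stands.
- The arm moves only by the shell command python3 -m handwheel 'ROWS' [OPENING] [FORCE]. ROWS is JSON, a list of rows, each a list of 2 entries, a list of its own where there are three numbers: the shift along the tool's x, y, z in m, then the turn about the tool's x in rad. In form: [[[tx, ty, tz], turn], ...]. A call has 1 to 5 rows; each row shifts and turns the commanded pose from where the row before left it, along the tool's axes as they then stand; what a row does not reach is not made up. A row lasts 1/8 s, in which the tool goes at most 62.5 mm and 10.7 degrees, less where a joint would pass 70% of its speed; a pose out of reach is approached as far as the arm can. A call with a gripper value outside its range is refused whole. OPENING is the gripper command: -1 is shut, 1 is fully open, values between are in proportion, set as the call begins (- or left out, the last holds). The fingers move at their own pace and stop on an object; FORCE is the grip in N (left out, the last holds). Time passes only in rows, so rows that do not move let the fingers close. It gives the time, the measured TCP pose, the force and the opening at its end, in the units of the state.
- robot.get_obs(): the state, without advancing time (a new reading comes with each control period).
- robot.camera(name): name is "scene" or "top" or "wrist"; returns a dict with "frame" (480x640x3 uint8, blue, green, red), "K" (3x3 intrinsics, pixels), "k1" (the pictures are not rectified: a ray, as slopes to the right and down, at radius r is drawn at 1 + k1 r^2 times it, then the intrinsics apply), "pose" (4x4, takes a point from camera to world coordinates). Camera axes: x right, y down, z forward; pixel columns grow to the right and rows downward; lengths in mm; the calibration is good to about 2 mm. A picture is of the moment at which its call begins. There is no depth.
- robot.hand_in(): hands the job in, once; it reports no verdict.
Trained networks look in a picture, given as the dict that the camera call returned (one of the last four; its "shot" number tells which), for a name from the list of things; names that differ only in an ending like _2 or _b are one class to them, and where a whole thing is asked for, a point or a joint stands for the part that bears it (a point fixed in the world has none). Each returns a list of dicts, best first, with "p" (0 to 1); they miss things now and then, are a little off and sometimes report something else, mostly with a low value. They report only what shows in the picture. A call takes as long as a camera call. They do not tell look-alikes from the thing itself.
- robot.spot_in(picture, name): "point" ([column, row] in pixels, amid what is visible of it).
- robot.pinpoint(picture, name): "point" ([column, row] in pixels: a listed point, or the origin of a listed thing).
The state is a dict: "t": time; "joint_positions": joint angles; "joint_vel": joint speeds; "joint_torque": joint torques, N m; "ee_pos": TCP position; "tcp_rot": TCP orientation; "force": force on the tool from outside, world axes, zero at the start; "moment": the same for the moment, N m; "grip_width": finger opening in mm.
Only numpy, scipy, OpenCV 4.12 (cv2) and the standard library are available. Lean on these libraries where they do the work, as an engineer would, in place of code of your own. Each camera call takes 0.05 s, during which the arm holds its last target.

## Working session

There is one attempt and no reset: what is moved stays moved. The work goes in short steps, Python scripts to look and compute and a shell command to move; the robot and the scene stay as the last step left them, time stands still between calls to the robot, and variables do not carry over. Pictures are saved under pics/ and viewed, and the job is handed in when it is done.

```bash
ls; mkdir -p pics; cat > h.py <<'E'
import numpy as np, cv2
from rig import robot
def ray(pic,px):
    K=np.array(pic["K"]);k1=pic["k1"]
    d=(np.array(px,float)-[K[0,2],K[1,2]])/[K[0,0],K[1,1]]
    s=d.copy()
    for _ in range(30): s=d/(1+k1*(s@s))
    P=np.array(pic["pose"]); v=P[:3,:3]@np.array([s[0],s[1],1.]); return P[:3,3],v
def atz(pic,px,z):
    o,v=ray(pic,px); return o+v*(z-o[2])/v[2]
def tri(obs):
    A=np.zeros((3,3));b=np.zeros(3)
    for pic,px in obs:
        o,v=ray(pic,px);v=v/np.linalg.norm(v);M=np.eye(3)-np.outer(v,v);A+=M;b+=M@o
    x=np.linalg.solve(A,b)
    r=[np.linalg.norm(np.cross(x-ray(p,q)[0],ray(p,q)[1]/np.linalg.norm(ray(p,q)[1]))) for p,q in obs]
    return x,r
def proj(pic,X):
    P=np.array(pic["pose"]);c=P[:3,:3].T@(np.array(X)-P[:3,3]);s=c[:2]/c[2];s=s*(1+pic["k1"]*(s@s));K=np.array(pic["K"])
    return s*[K[0,0],K[1,1]]+[K[0,2],K[1,2]]
E
python3 - <<'E'
from h import *
np.set_printoptions(precision=1,suppress=True)
print(robot.get_obs(),robot.grip_point_offset)
for n in ["scene","top","wrist"]:
    p=robot.camera(n); cv2.imwrite(f"pics/a_{n}.png",p["frame"]); print(n,p["pose"],p["K"],p["k1"])
    if n!="wrist":
        for nm in "stand stand_hole stand_far_hole spool collar_face pin_end stub_end fork_tool fork_slot winder winder_lip winder_vee".split():
            r=robot.pinpoint(p,nm); print(nm,[(np.round(q["point"],1).tolist(),round(q["p"],2)) for q in r[:3]])
E
```

```text
pics
{'t': 0.0, 'joint_positions': array([-1.3,  0.3,  1.6, -0. ,  1.2, -0.1]), 'joint_vel': array([-0., -0., -0.,  0.,  0.,  0.]), 'joint_torque': array([ -0. , -41.5, -27.7,   0. ,   0. ,   0. ]), 'ee_pos': array([ 212.7, -586.7,  197.3]), 'tcp_rot': array([[-0. ,  0.3, -0.9],
       [ 0. , -0.9, -0.3],
       [-1. , -0. , -0. ]]), 'force': array([-0.2,  0.1,  0.1]), 'moment': array([-0. , -0.1,  0. ]), 'grip_width': 85.44294615928412} 18.700000000000003
scene [[   0.1    0.8   -0.6 1344.5]
 [   1.    -0.1    0.1 -116.7]
 [  -0.    -0.6   -0.8 1184.9]
 [   0.     0.     0.     1. ]] [[558.9   0.  317.2]
 [  0.  558.9 241.1]
 [  0.    0.    1. ]] -0.14074340546371666
stand [([243.2, 312.2], 0.66)]
stand_hole [([263.5, 294.3], 0.76), ([210.3, 301.2], 0.57)]
stand_far_hole [([218.5, 300.9], 0.85)]
spool [([231.8, 300.1], 0.83), ([144.4, 325.2], 0.65)]
collar_face [([448.6, 276.6], 0.67), ([256.7, 296.7], 0.62)]
pin_end [([267.0, 296.5], 0.44)]
stub_end [([211.4, 302.4], 0.57), ([231.0, 297.0], 0.27)]
fork_tool [([414.6, 188.9], 0.66), ([226.5, 203.2], 0.59), ([346.9, 259.1], 0.56)]
fo
[... 545 characters left out ...]
179.0], 0.74)]
collar_face [([403.4, 179.2], 0.54), ([449.0, 173.2], 0.23)]
pin_end [([397.1, 180.2], 0.47)]
stub_end [([451.3, 175.6], 0.69)]
fork_tool [([438.1, 337.1], 0.91), ([208.0, 335.7], 0.81), ([301.4, 233.3], 0.73)]
fork_slot [([425.1, 360.4], 0.89), ([185.7, 358.3], 0.85), ([416.8, 180.0], 0.63)]
winder [([231.5, 188.8], 0.97)]
winder_lip [([249.9, 182.6], 0.74), ([311.5, 209.0], 0.52), ([229.4, 276.0], 0.45)]
winder_vee [([317.0, 133.2], 0.7), ([201.8, 191.5], 0.65)]
wrist [[   0.3   -0.9   -0.3  287.3]
 [  -0.9   -0.3   -0.1 -560.4]
 [  -0.     0.3   -0.9  374.3]
 [   0.     0.     0.     1. ]] [[367.6   0.  319.1]
 [  0.  367.6 239.4]
 [  0.    0.    1. ]] -0.017274373606869953
```

View pics/a_top.png

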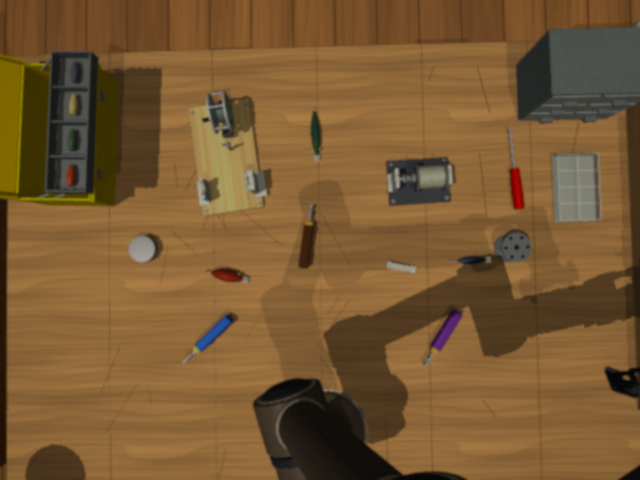

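View pics/a_scene.png

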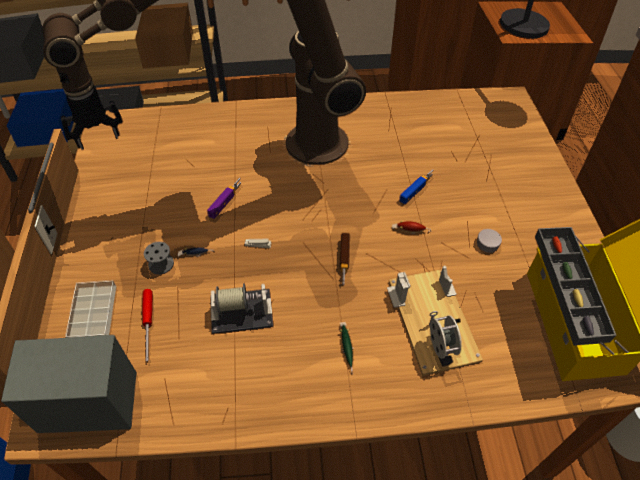

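View pics/a_wrist.png

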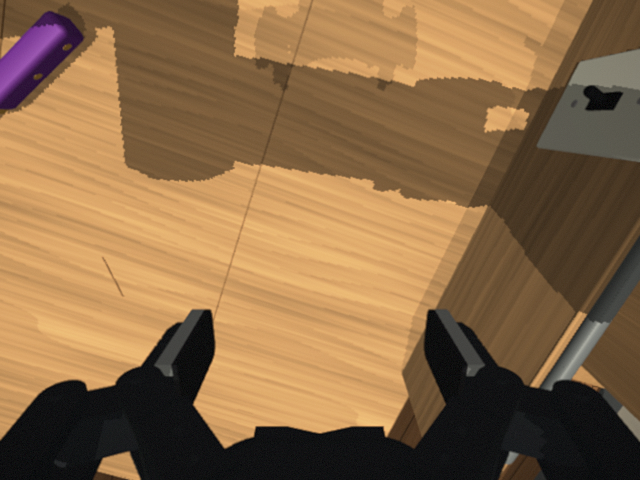

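Top picture: the wooden (brown) tool is at about (308,235), with its fork upward at (311,207). The blue (210,337) and purple (443,337) ones are look-alikes. The stand is at (420,180) with its spring end on the left, and the winder at (230,160) with its head at (255,182) or (205,190).

```bash
python3 - <<'E'
from h import *
np.set_printoptions(precision=1,suppress=True)
s=robot.camera("scene");t=robot.camera("top")
Z=dict(stand=0,stand_hole=60,stand_far_hole=60,spool=60,collar_face=60,pin_end=60,stub_end=60,fork_tool=0,fork_slot=15,winder=0,winder_lip=60,winder_vee=60)
for nm,z in Z.items():
    for n,p in(("s",s),("t",t)):
        for q in robot.pinpoint(p,nm)[:3]: print(nm,n,round(q["p"],2),np.round(q["point"]),atz(p,q["point"],z))
for n,p in(("s",s),("t",t)):
  im=p["frame"]
  if n=="t":
    cv2.imwrite("pics/b1.png",cv2.resize(im[120:230,170:330],None,fx=5,fy=5,interpolation=2)); cv2.imwrite("pics/b2.png",cv2.resize(im[130:280,290:470],None,fx=4.4,fy=4,interpolation=2))
E
```

```text
stand s 0.67 [240. 310.] [ 598.  -247.2    0. ]
stand t 0.96 [417. 181.] [ 605.5 -240.2    0. ]
stand t 0.71 [511. 165.] [ 641.7 -470.3    0. ]
stand_hole s 0.9 [263. 299.] [ 610.4 -185.2   60. ]
stand_hole s 0.17 [348. 349.] [762.    1.2  60. ]
stand_hole t 0.73 [397. 180.] [ 599.1 -183.4   60. ]
stand_far_hole s 0.55 [216. 298.] [ 599.3 -297.4   60. ]
stand_far_hole t 0.62 [450. 174.] [ 609.7 -306.8   60. ]
stand_far_hole t 0.43 [399. 181.] [ 596.5 -188.2   60. ]
spool s 0.63 [234. 298.] [ 600.5 -254.1   60. ]
spool t 0.91 [431. 176.] [ 608.3 -261.6   60. ]
collar_face s 0.42 [254. 293.] [ 592.9 -204.6   60. ]
collar_face s 0.39 [344. 260.] [513.6  23.2  60. ]
collar_face t 0.56 [400. 180.] [ 600.2 -190.4   60. ]
pin_end s 0.58 [264. 298.] [ 607.3 -181.2   60. ]
pin_end t 0.63 [468. 260.] [ 411.  -343.4   60. ]
pin_end t 0.53 [398. 177.] [ 605.6 -185.2   60. ]
stub_end s 0.89 [211. 302.] [ 607.8 -308.5   60. ]
stub_end s 0.33 [147. 327.] [ 664.4 -458.2   60. ]
stub_end t 0.7 [452. 174.] [ 611.2 -311.6   60. ]
fork_tool s 0.96 [347. 262.] [474.8  36.6   0. ]
fork_tool s 0.81 [224. 2
[... 369 characters left out ...]
  15. ]
fork_slot t 0.79 [184. 357.] [189.3 330.2  15. ]
fork_slot t 0.72 [313. 207.] [545.7  14.   15. ]
fork_slot t 0.62 [428. 361.] [ 172.9 -253.4   15. ]
winder s 0.77 [427. 295.] [599.1 226.7   0. ]
winder s 0.16 [345. 348.] [726.2  -0.    0. ]
winder t 0.82 [232. 194.] [584.1 213.4   0. ]
winder t 0.27 [433. 179.] [ 610.6 -279.1    0. ]
winder_lip s 0.65 [405. 286.] [605.7 159.8  60. ]
winder_lip s 0.63 [262. 295.] [ 598.8 -186.7   60. ]
winder_lip s 0.62 [217. 301.] [ 607.8 -295.3   60. ]
winder_lip t 0.78 [247. 179.] [608.2 166.3  60. ]
winder_lip t 0.61 [230. 191.] [581.1 204.8  60. ]
winder_vee s 0.73 [446. 277.] [589.4 267.6  60. ]
winder_vee t 0.75 [202. 189.] [587.2 271.3  60. ]
```

View pics/b1.png

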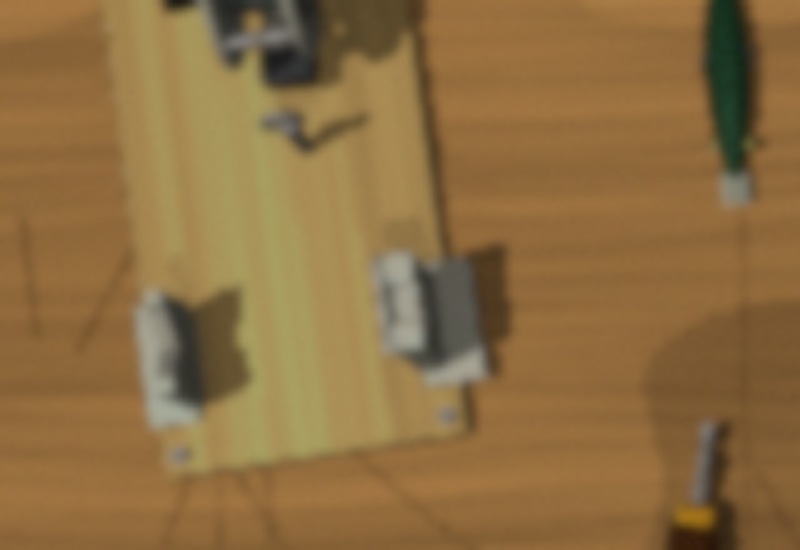

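View pics/b2.png

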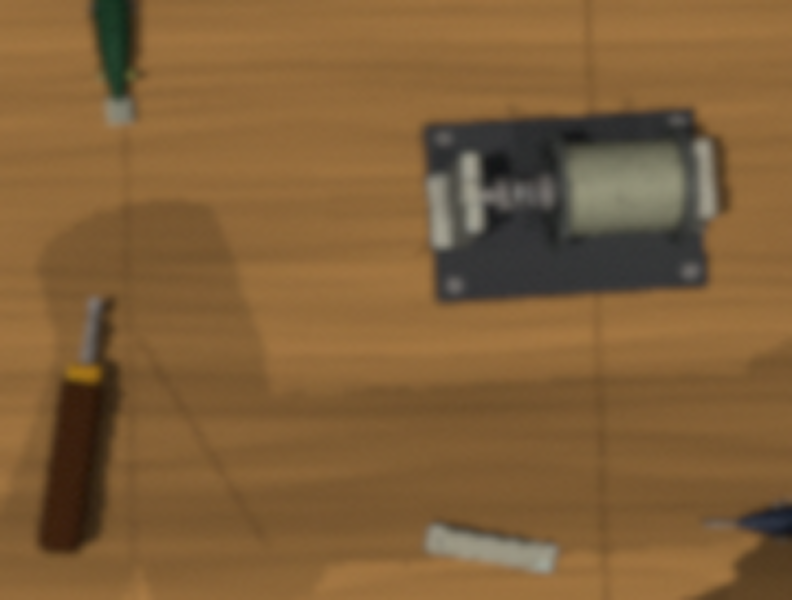

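```bash
cat > go.py <<'E'
# usage: go.py x y z heading_deg nrows : prints shift/turn per row in tool axes
import sys
from h import *
def state():
    o=robot.get_obs();R=np.array(o["tcp_rot"]);hd=np.arctan2(-R[1,2],-R[0,2]);return o,R,hd
if __name__=="__main__":
    x,y,z,h,n=map(float,sys.argv[1:6]);n=int(n)
    o,R,hd=state();p=np.array(o["ee_pos"])
    print("t",round(o["t"],2),"pos",p.round(1),"head",round(np.degrees(hd),2),"tilt",R[2,0].round(4),"w",round(o["grip_width"],1),"F",np.round(o["force"],1))
    dt=-(np.radians(h)-hd)/n; d=(np.array([x,y,z])-p)/n/1000
    for i in range(n):
        a=hd-dt*i; A=np.array([[0,np.sin(a),-np.cos(a)],[0,-np.cos(a),-np.sin(a)],[-1,0,0]])
        print([(A.T@d).round(4).tolist(),round(dt,4)])
E
python3 go.py 520 -240 150 3.5 9; python3 -c "
from h import *
print(robot.get_obs()['tcp_rot'])"
```

```text
t 2.65 pos [ 213.  -587.6  198.6] head 19.93 tilt -1.0 w 85.2 F [0.1 0.9 0.7]
[[0.0054, -0.0247, -0.0452], np.float64(0.0319)]
[[0.0054, -0.0261, -0.0444], np.float64(0.0319)]
[[0.0054, -0.0275, -0.0436], np.float64(0.0319)]
[[0.0054, -0.0289, -0.0427], np.float64(0.0319)]
[[0.0054, -0.0302, -0.0417], np.float64(0.0319)]
[[0.0054, -0.0315, -0.0407], np.float64(0.0319)]
[[0.0054, -0.0328, -0.0397], np.float64(0.0319)]
[[0.0054, -0.0341, -0.0387], np.float64(0.0319)]
[[0.0054, -0.0353, -0.0375], np.float64(0.0319)]
[[ 2.44664434e-05  3.40846042e-01 -9.40119128e-01]
 [ 1.25449809e-05 -9.40119129e-01 -3.40846042e-01]
 [-1.00000000e+00 -3.45448612e-06 -2.72772785e-05]]
```

```bash
python3 -m handwheel '[[[0.005,-0.025,-0.045],0.032],[[0.005,-0.026,-0.044],0.032],[[0.005,-0.0275,-0.0435],0.032],[[0.005,-0.029,-0.0425],0.032],[[0.005,-0.030,-0.0415],0.032]]'; python3 -m handwheel '[[[0.006,-0.0315,-0.0405],0.032],[[0.006,-0.033,-0.0395],0.032],[[0.006,-0.034,-0.0385],0.032],[[0.005,-0.035,-0.0375],0.032]]'; python3 - <<'E'
from h import *
p=robot.camera("wrist"); cv2.imwrite("pics/c_wrist.png",p["frame"]);import pickle;pickle.dump(p,open("c.pkl","wb"))
for nm in "stand_hole stand_far_hole collar_face pin_end stub_end".split():
    print(nm,[(np.round(q["point"],1).tolist(),round(q["p"],2),atz(p,q["point"],60).round(1)) for q in robot.pinpoint(p,nm)[:2]])
E
python3 go.py 520 -240 150 3.5 1
```

```text
t: 3.28
ee_pos: [383.5, -393.6, 173.7]
tcp_rot: [[0.001, 0.185, -0.983], [-0.001, -0.983, -0.185], [-1.0, 0.001, -0.0]]
force: [1.3, -0.5, -0.0]
grip_width: 85.3
t: 3.78
ee_pos: [519.5, -239.5, 150.6]
tcp_rot: [[0.001, 0.059, -0.998], [-0.0, -0.998, -0.059], [-1.0, 0.0, -0.0]]
force: [1.1, -1.5, -0.3]
grip_width: 85.4
stand_hole [([249.6, 110.6], 0.8, array([ 600.6, -187.3,   60. ]))]
stand_far_hole [([414.4, 112.5], 0.73, array([ 606. , -300.3,   60. ]))]
collar_face [([263.0, 109.7], 0.86, array([ 601.7, -196.4,   60. ]))]
pin_end [([233.9, 110.6], 0.75, array([ 600. , -176.5,   60. ]))]
stub_end []
t 4.08 pos [ 518.  -241.5  150.7] head 3.41 tilt -1.0 w 85.3 F [ 0.4 -0.   0. ]
[[0.0007, -0.0013, -0.0021], np.float64(-0.0015)]
```

View pics/c_wrist.png

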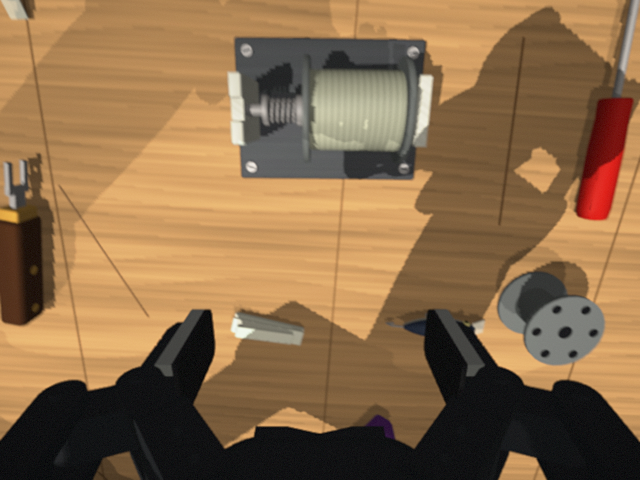

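```bash
python3 - <<'E'
from h import *
im=cv2.imread("pics/c_wrist.png")
cv2.imwrite("pics/c1.png",cv2.resize(im[30:190,225:435],None,fx=3.8,fy=3.7,interpolation=2))
cv2.imwrite("pics/c2.png",cv2.resize(im[60:160,225:315],None,fx=6,fy=6,interpolation=2))
E
```

```text
(no output)
```

View pics/c1.png

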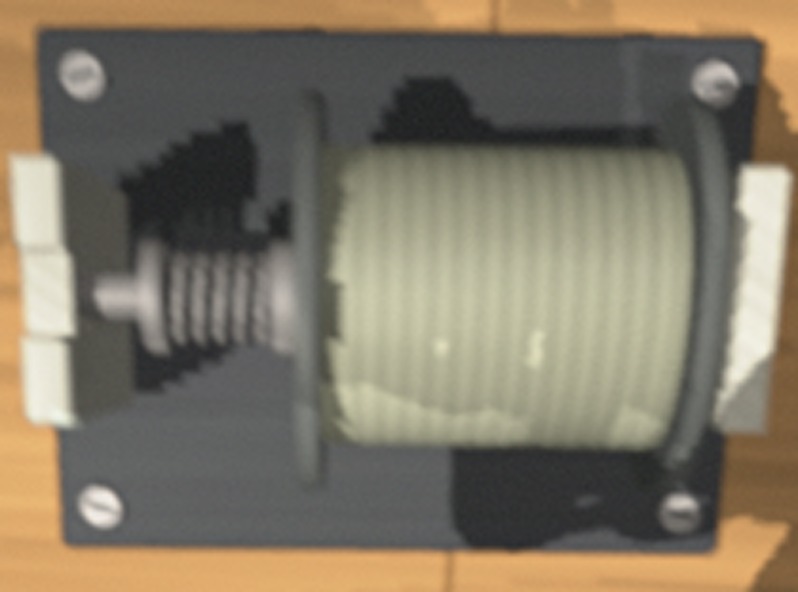

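View pics/c2.png

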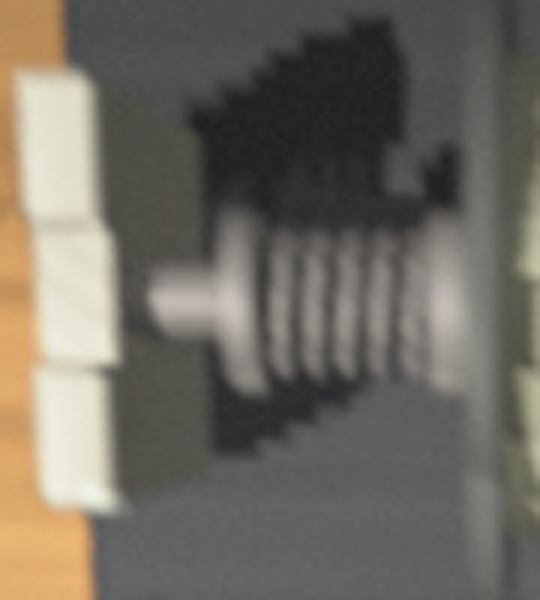

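```bash
python3 - <<'E'
from h import *
import pickle
from scipy.optimize import least_squares
np.set_printoptions(precision=2,suppress=True)
p=pickle.load(open("c.pkl","rb"))
O=[(55,75,8),(55,-75,8),(-55,-75,8),(-55,75,8),(22,65,78),(22,57,78),(-22,57,78)]
U=[(235.5,38.1),(425.5,40.8),(413.9,179.2),(242.1,177.8),(227.5,71.7),(240.3,72.5),(244.7,145.8)]
def W(v,o): c,s=np.cos(v[2]),np.sin(v[2]);return np.array([v[0]+c*o[0]-s*o[1],v[1]+s*o[0]+c*o[1],o[2]+(v[3] if len(v)>3 else 0)])
for v0 in([600,-245,.06],[600,-245,.06,0]):
    f=lambda v:np.concatenate([proj(p,W(v,o))-u for o,u in zip(O,U)])
    r=least_squares(f,v0);print(r.x,np.degrees(r.x[2]),r.fun.round(1))
    print("hole",W(r.x,(0,57,60)),"far",W(r.x,(0,-56,60)))
for u in[(261.3,110)]: print(atz(p,u,60))
# tool in this picture
for u in [(19,205),(16,163)]: print(atz(p,u,30),atz(p,u,26))
print(p["pose"])
E
```

```text
[ 603.26 -243.02    0.05] 2.689650160507823 [-1.8 -1.2  1.3 -1.3  0.3  1.4 -0.9  0.8  0.5  0.9  0.6  0.2 -0.3 -0.4]
hole [ 600.58 -186.08   60.  ] far [ 605.89 -298.96   60.  ]
[ 603.41 -242.76    0.05   -2.42] 2.7048953297695184 [-1.4 -0.7  0.1 -0.9 -0.6  0.8 -0.7  0.2  1.   1.1  0.9  0.4  0.  -0.9]
hole [ 600.72 -185.82   57.58] far [ 606.05 -298.7    57.58]
[ 601.48 -195.28   60.  ]
[516.27  10.48  30.  ] [515.16  13.79  26.  ]
[551.09   6.18  30.  ] [550.45   9.44  26.  ]
[[   0.06   -0.95   -0.31  598.44]
 [  -1.     -0.06   -0.02 -235.04]
 [   0.      0.31   -0.95  326.33]
 [   0.      0.      0.      1.  ]]
```

```bash
python3 go.py 440 33 130 -8 5
```

```text
t 4.08 pos [ 518.  -241.5  150.7] head 3.41 tilt -1.0 w 85.3 F [ 0.4 -0.   0. ]
[[0.0041, -0.0557, 0.0123], np.float64(0.0398)]
[[0.0041, -0.0552, 0.0145], np.float64(0.0398)]
[[0.0041, -0.0546, 0.0167], np.float64(0.0398)]
[[0.0041, -0.0539, 0.0189], np.float64(0.0398)]
[[0.0041, -0.0531, 0.021], np.float64(0.0398)]
```

```bash
python3 -m handwheel '[[[0.004,-0.0557,0.0123],0.04],[[0.004,-0.055,0.0145],0.04],[[0.004,-0.0545,0.0167],0.04],[[0.004,-0.054,0.019],0.04],[[0.004,-0.053,0.021],0.04]]'; python3 - <<'E'
from h import *
p=robot.camera("wrist"); cv2.imwrite("pics/d_wrist.png",p["frame"]);import pickle;pickle.dump(p,open("d.pkl","wb"))
for nm,z in (("fork_tool",0),("fork_slot",15)):
    print(nm,[(np.round(q["point"],1).tolist(),round(q["p"],2),atz(p,q["point"],z).round(1)) for q in robot.pinpoint(p,nm)[:2]])
E
python3 go.py 440 33 130 -8 1
```

```text
t: 4.7
ee_pos: [439.9, 33.5, 131.0]
tcp_rot: [[0.001, -0.144, -0.99], [-0.0, -0.99, 0.144], [-1.0, -0.0, -0.002]]
force: [0.7, 0.2, 0.2]
grip_width: 85.4
fork_tool [([320.6, 178.8], 0.65, array([470.4,  27.3,   0. ]))]
fork_slot [([631.4, 431.8], 0.81, array([ 169.4, -253.1,   15. ])), ([318.2, 88.7], 0.8, array([538.8,  19.2,  15. ]))]
t 4.85 pos [439.1  34.2 130.5] head -7.87 tilt -1.0 w 85.6 F [ 0.  -0.4 -0.9]
[[0.0005, 0.0011, -0.001], np.float64(0.0023)]
```

View pics/d_wrist.png

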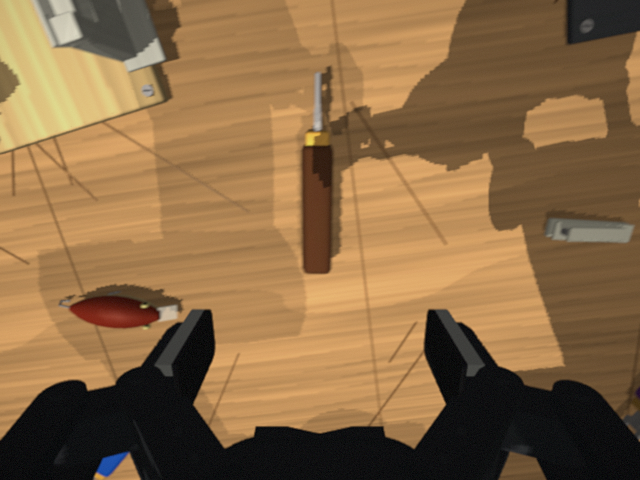

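```bash
python3 - <<'E'
from h import *
import pickle
p=pickle.load(open("d.pkl","rb"))
for u,z in [((317,272),20),((317,268),30),((317.5,132),27),((319,73),26)]: print(u,atz(p,u,z).round(1))
b=atz(p,(317,268),30);t=atz(p,(319,73),26)
d=(t-b)[:2];print(np.linalg.norm(d),np.degrees(np.arctan2(d[1],d[0])),b[:2]+d/np.linalg.norm(d)*75, t[:2]-d/np.linalg.norm(d)*79)
E
```

```text
(317, 272) [396.   41.2  20. ]
(317, 268) [403.7  40.   30. ]
(317.5, 132) [508.8  24.1  27. ]
(319, 73) [548.2  17.2  26. ]
146.19429921546714 -8.962038791309876 [477.82569357  28.32385514] [470.11528658  29.53982752]
```

```bash
python3 go.py 473 29.1 4 -9 4
```

```text
t 4.85 pos [439.1  34.2 130.5] head -7.87 tilt -1.0 w 85.6 F [ 0.  -0.4 -0.9]
[[0.0316, 0.0001, -0.0086], np.float64(0.0049)]
[[0.0316, 0.0001, -0.0086], np.float64(0.0049)]
[[0.0316, 0.0, -0.0086], np.float64(0.0049)]
[[0.0316, -0.0, -0.0086], np.float64(0.0049)]
```

```bash
python3 -m handwheel '[[[0.0315,0,-0.0085],0.005],[[0.0315,0,-0.0085],0.005],[[0.0315,0,-0.0085],0.005],[[0.0315,0,-0.0085],0.005],[[0,0,0],0]]' 0; python3 -m handwheel '[[[0,0,0],0],[[0,0,0],0],[[0,0,0],0]]' -1 110; python3 go.py 473 29.1 4 -9 1
```

```text
t: 5.48
ee_pos: [472.6, 26.3, 2.7]
tcp_rot: [[-0.005, -0.162, -0.987], [-0.0, -0.987, 0.162], [-1.0, 0.001, 0.005]]
force: [-0.1, 0.8, 0.1]
grip_width: 42.5
t: 5.85
ee_pos: [474.9, 28.4, 5.8]
tcp_rot: [[0.002, -0.159, -0.987], [-0.0, -0.987, 0.159], [-1.0, -0.0, -0.002]]
force: [0.2, 0.3, -0.6]
grip_width: 0.4
t 5.85 pos [474.9  28.4   5.8] head -9.18 tilt -1.0 w 0.4 F [ 0.2  0.3 -0.6]
[[0.0018, -0.0004, 0.002], np.float64(-0.0031)]
```

```bash
python3 - <<'E'
from h import *
p=robot.camera("wrist"); cv2.imwrite("pics/e_wrist.png",p["frame"]);print(robot.get_obs()["grip_width"])
E
```

```text
0.3595775859690559
```

View pics/e_wrist.png

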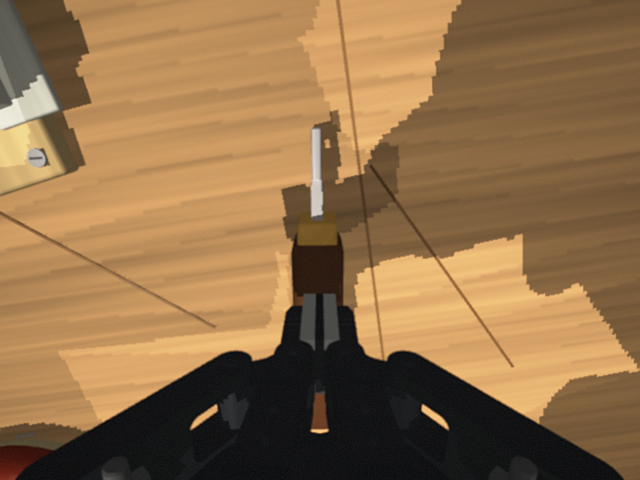

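```bash
python3 - <<'E'
from h import *
p=robot.camera("scene"); im=p["frame"]; cv2.imwrite("pics/e_s.png",cv2.resize(im[160:320,250:450],None,fx=4,fy=3.75,interpolation=2))
o=robot.get_obs();print(o["joint_positions"].round(4),o["joint_torque"].round(1),o["force"],o["ee_pos"])
E
```

```text
[-0.0315  0.3154  2.0973 -0.      0.7273  1.6992] [ -0.1 -32.9 -18.8  -0.   -0.   -0. ] [0.29383961 0.77602156 0.01092727] [474.51296477  28.54713159   5.42428314]
```

View pics/e_s.png

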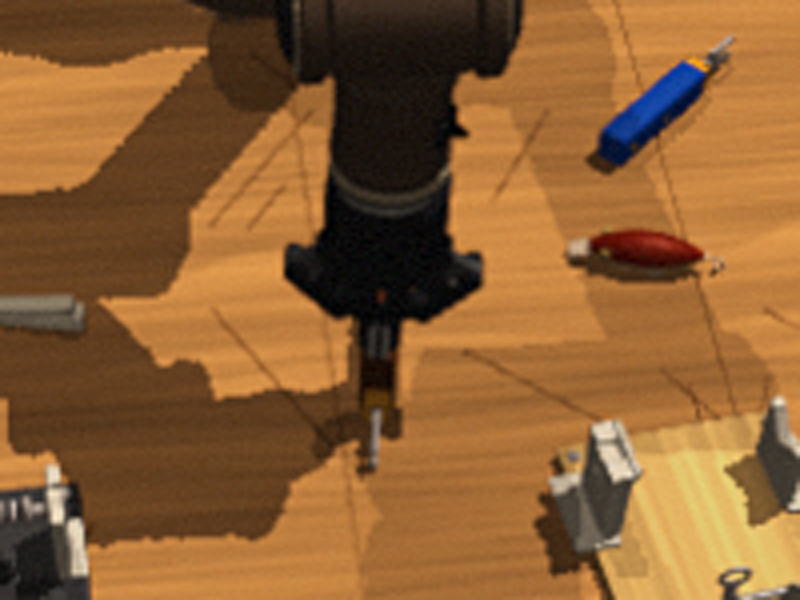

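```bash
python3 - <<'E'
from h import *
p=robot.camera("scene")
for z in (5,20,30,35,40,50): print(z,atz(p,(345,253.5),z).round(1))
print(proj(p,(474.7,28.4,5.5)),proj(p,(474.7,28.4,35)))
w=robot.camera("wrist");print(proj(w,(474.7,28.4,5.5)),proj(w,(474.7,28.4,35)),proj(w,(474.7,28.4,50)), w["pose"])
E
```

```text
5 [451.6  34.    5. ]
20 [463.  32.  20.]
30 [470.6  30.8  30. ]
35 [474.3  30.1  35. ]
40 [478.1  29.5  40. ]
50 [485.7  28.2  50. ]
[343.97113631 260.47111491] [344.35690683 253.65944354]
[318.32080517 277.29795457] [318.17046793 304.56120799] [318.07251427 322.33518782] [[-1.59660517e-01 -9.37592082e-01 -3.08916830e-01  5.52258409e+02]
 [-9.87171936e-01  1.51547749e-01  5.02478679e-02  1.54007275e+01]
 [-2.96352976e-04  3.12976625e-01 -9.49760783e-01  1.81037621e+02]
 [ 0.00000000e+00  0.00000000e+00  0.00000000e+00  1.00000000e+00]]
```

```bash
python3 - <<'E'
from h import *
import pickle
im=cv2.imread("pics/d_wrist.png");cv2.imwrite("pics/d2.png",cv2.resize(im[280:480,140:500],None,fx=2.2,fy=2.2,interpolation=2))
im=cv2.imread("pics/e_wrist.png");cv2.imwrite("pics/e2.png",cv2.resize(im[200:460,240:400],None,fx=3,fy=2.3*1,interpolation=2))
p=pickle.load(open("d.pkl","rb"))
for z in (130,145,160,175,190):
    a=atz(p,(213,310),z);b=atz(p,(427,310),z);print(z,np.linalg.norm(a-b),(a+b)/2)
E
```

```text
130 115.93726738230752 [420.4074713   35.33731977 130.        ]
145 106.10088068486613 [428.68187875  34.16662888 145.        ]
160 96.26449398742473 [436.9562862   32.99593799 160.        ]
175 86.42810728998332 [445.23069365  31.8252471  175.        ]
190 76.59172059254195 [453.5051011   30.65455621 190.        ]
```

View pics/e2.png

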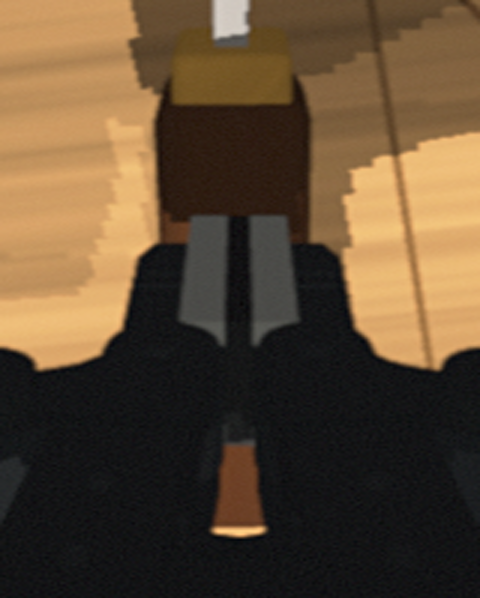

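View pics/d2.png

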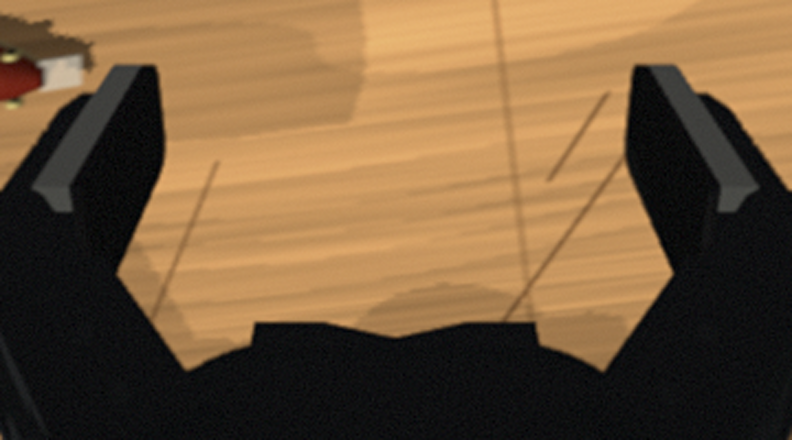

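```bash
python3 -m handwheel '[[[0,0,0],0],[[0,0,0],0],[[0.008,0,0],0],[[0.006,0,0],0],[[0,0,0],0]]' 0; python3 - <<'E'
from h import *
p=robot.camera("wrist"); cv2.imwrite("pics/f_wrist.png",p["frame"])
E
```

```text
t: 6.68
ee_pos: [472.9, 28.5, -10.4]
tcp_rot: [[-0.002, -0.16, -0.987], [0.0, -0.987, 0.16], [-1.0, 0.0, 0.002]]
force: [-0.2, 0.7, 0.9]
grip_width: 42.6
```

View pics/f_wrist.png

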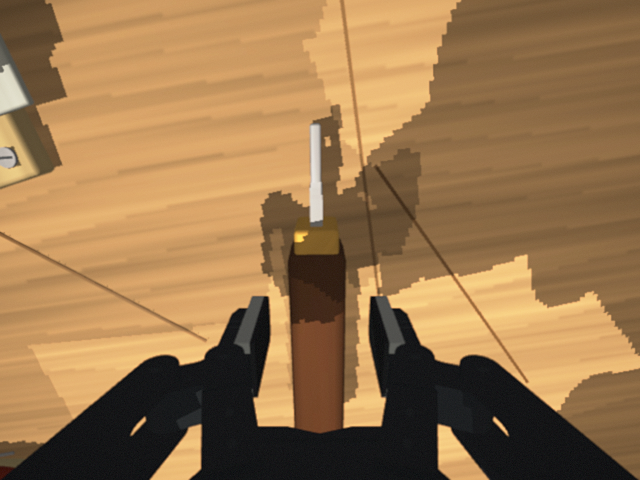

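```bash
python3 -m handwheel '[[[0.008,0,0],0],[[0.005,0,0],0]]'; python3 -m handwheel '[[[0,0,0],0],[[0,0,0],0],[[0,0,0],0]]' -1 110;  python3 - <<'E'
from h import *
p=robot.camera("wrist"); cv2.imwrite("pics/g_wrist.png",p["frame"])
E
```

```text
t: 6.98
ee_pos: [473.8, 28.5, -22.9]
tcp_rot: [[-0.0, -0.16, -0.987], [-0.0, -0.987, 0.16], [-1.0, 0.0, 0.0]]
force: [-0.2, -0.1, 0.2]
grip_width: 42.8
t: 7.35
ee_pos: [474.0, 28.5, -22.4]
tcp_rot: [[0.0, -0.16, -0.987], [0.0, -0.987, 0.16], [-1.0, -0.0, -0.0]]
force: [-0.4, 0.1, 0.0]
grip_width: 21.7
```

View pics/g_wrist.png

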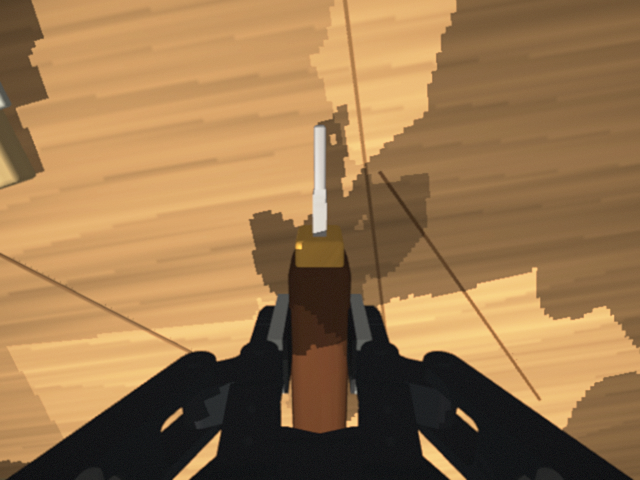

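```bash
python3 - <<'E'
from h import *
import pickle
p=robot.camera("wrist");pickle.dump(p,open("g.pkl","rb"))
a=np.radians(-9.2);d=np.array([np.cos(a),np.sin(a)])
o=robot.get_obs()["ee_pos"]
for u,z in[((320,125),26),((319.5,234),26),((319.5,234),15),((320,229),27),((320,265),30)]:
    w=atz(p,u,z);r=(w-o)[:2];print(u,z,w.round(1),"along",(r@d).round(1),"left",(-r[0]*d[1]+r[1]*d[0]).round(1))
for q in robot.pinpoint(p,"fork_slot")[:2]:
    w=atz(p,q["point"],15);r=(w-o)[:2];print(q,"along",(r@d).round(1),"left",(-r[0]*d[1]+r[1]*d[0]).round(1))
for q in robot.pinpoint(p,"fork_tool")[:2]:
    w=atz(p,q["point"],0);r=(w-o)[:2];print(q,"along",(r@d).round(1),"left",(-r[0]*d[1]+r[1]*d[0]).round(1))
cv2.imwrite("pics/g2.png",cv2.resize(p["frame"][100:300,240:400],None,fx=4,fy=3,interpolation=2))
E
python3 go.py 500 -180 140 2.7 6
```

```text
t 7.45 pos [474.   28.5 -22.4] head -9.18 tilt -1.0 w 21.7 F [-0.2  0.1 -0.8]
[[-0.0271, 0.0336, -0.0098], np.float64(-0.0346)]
[[-0.0271, 0.0339, -0.0086], np.float64(-0.0346)]
[[-0.0271, 0.0342, -0.0075], np.float64(-0.0346)]
[[-0.0271, 0.0344, -0.0063], np.float64(-0.0346)]
[[-0.0271, 0.0346, -0.0051], np.float64(-0.0346)]
[[-0.0271, 0.0348, -0.0039], np.float64(-0.0346)]Traceback (most recent call last):
  File "<stdin>", line 3, in <module>
FileNotFoundError: [Errno 2] No such file or directory: 'g.pkl'
```

```bash
python3 - <<'E'
from h import *
import pickle
p=robot.camera("wrist");pickle.dump(p,open("g.pkl","wb"))
a=np.radians(-9.2);d=np.array([np.cos(a),np.sin(a)])
o=robot.get_obs()["ee_pos"]
for u,z in[((320,125),26),((319.5,234),26),((319.5,234),15),((320,229),27),((320,265),30)]:
    w=atz(p,u,z);r=(w-o)[:2];print(u,z,w.round(1),"along",(r@d).round(1),"left",(-r[0]*d[1]+r[1]*d[0]).round(1))
for n,z in(("fork_slot",15),("fork_tool",0)):
  for q in robot.pinpoint(p,n)[:2]:
    w=atz(p,q["point"],z);r=(w-o)[:2];print(n,q,"along",(r@d).round(1),"left",(-r[0]*d[1]+r[1]*d[0]).round(1))
cv2.imwrite("pics/g2.png",cv2.resize(p["frame"][100:300,240:400],None,fx=4,fy=3,interpolation=2))
E
```

```text
(320, 125) 26 [549.9  15.3  26. ] along 77.0 left -0.9
(319.5, 234) 26 [512.6  21.5  26. ] along 39.1 left -0.7
(319.5, 234) 15 [509.1  22.1  15. ] along 35.7 left -0.7
(320, 229) 27 [514.7  21.   27. ] along 41.3 left -0.9
(320, 265) 30 [502.2  23.   30. ] along 28.6 left -0.9
fork_slot {'point': [318.4, 160.4], 'p': 0.66} along 64.2 left -0.3
fork_tool {'point': [320.3, 303.6], 'p': 0.76} along -3.1 left -1.1
```

View pics/g2.png

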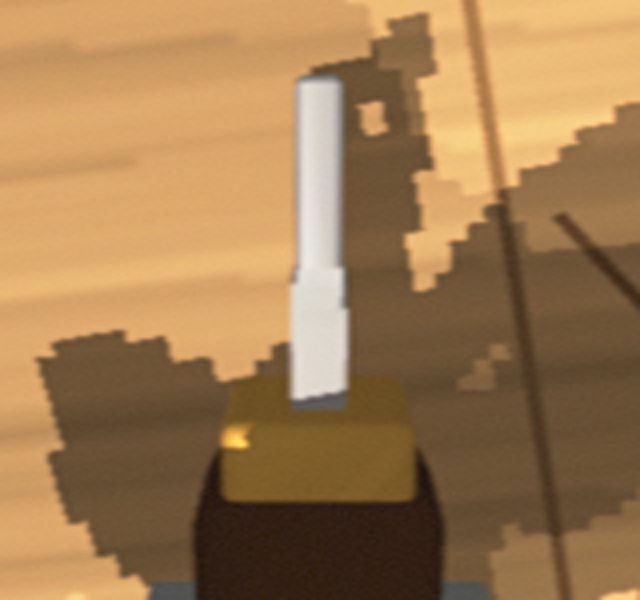

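```bash
python3 -m handwheel '[[[-0.045,0,0],0],[[-0.025,0.02,0],0]]' ; python3 go.py 495 -196 40 2.7 5
```

```text
t: 7.85
ee_pos: [471.8, 9.2, 49.0]
tcp_rot: [[0.002, -0.158, -0.987], [0.0, -0.987, 0.158], [-1.0, -0.0, -0.002]]
force: [0.2, -1.6, -0.6]
grip_width: 21.9
t 7.85 pos [471.8   9.2  49. ] head -9.07 tilt -1.0 w 21.9 F [ 0.2 -1.6 -0.6]
[[0.0018, 0.0398, -0.011], np.float64(-0.0411)]
[[0.0018, 0.0402, -0.0094], np.float64(-0.0411)]
[[0.0018, 0.0406, -0.0077], np.float64(-0.0411)]
[[0.0018, 0.0409, -0.0061], np.float64(-0.0411)]
[[0.0018, 0.0411, -0.0044], np.float64(-0.0411)]
```

```bash
python3 -m handwheel '[[[0.002,0.04,-0.011],-0.041],[[0.002,0.04,-0.0095],-0.041],[[0.002,0.0405,-0.0075],-0.041],[[0.002,0.041,-0.006],-0.041],[[0.001,0.041,-0.0045],-0.041]]' ;python3 -m handwheel '[[[0,0,0],0]]'; python3 - <<'E'
from h import *
import pickle
p=robot.camera("wrist");pickle.dump(p,open("i.pkl","wb"));cv2.imwrite("pics/i_wrist.png",p["frame"])
E
python3 go.py 501.7 -195.5 22.6 2.7 2
```

```text
t: 8.48
ee_pos: [493.1, -197.7, 38.3]
tcp_rot: [[-0.0, 0.046, -0.999], [0.0, -0.999, -0.046], [-1.0, -0.0, 0.0]]
force: [0.3, -0.4, -0.5]
grip_width: 22.1
t: 8.6
ee_pos: [494.2, -199.4, 38.9]
tcp_rot: [[0.002, 0.041, -0.999], [-0.001, -0.999, -0.041], [-1.0, 0.001, -0.002]]
force: [-0.1, 1.2, -0.5]
grip_width: 21.5
t 8.65 pos [ 493.3 -197.5   38.5] head 2.4 tilt -1.0 w 21.5 F [ 0.3  0.  -1.1]
[[0.0079, -0.0008, -0.0043], np.float64(-0.0026)]
[[0.0079, -0.0008, -0.0043], np.float64(-0.0026)]
```

View pics/i_wrist.png

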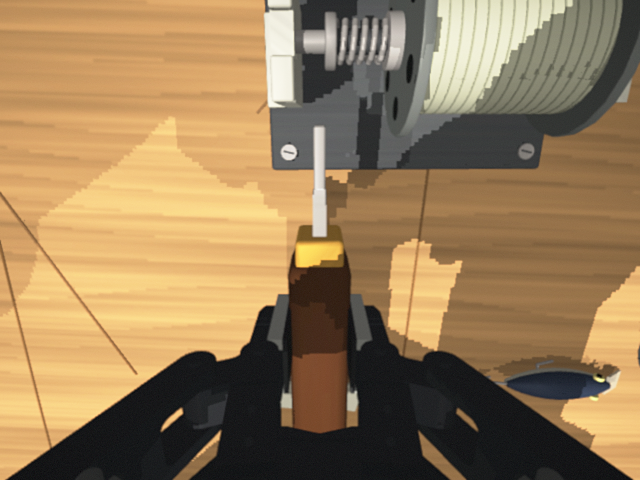

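```bash
python3 - <<'E'
from h import *
import pickle
p=pickle.load(open("i.pkl","rb"))
cv2.imwrite("pics/i2.png",cv2.resize(p["frame"][0:140,260:420],None,fx=5,fy=4.2,interpolation=2))
a=np.radians(2.4);d=np.array([np.cos(a),np.sin(a)]);o=np.array([493.6,-197.6])
for n,u,z in[("fork tip",(319.5,127),87),("fork base",(319.5,205),87),("collar",(325.5,41),66),("cheek in front",(299,107),78),("cheek in",(297.5,30),78),("pin axis row",(315,41),62),("cheek nx",(285,107),78)]:
    r=atz(p,u,z)[:2]-o;print(n,"along",(r@d).round(1),"left",(-r[0]*d[1]+r[1]*d[0]).round(1))
E
```

```text
fork tip along 76.7 left -2.2
fork base along 50.2 left -2.2
collar along 106.3 left -4.5
cheek in front along 83.3 left 5.0
cheek in along 107.4 left 5.0
pin axis row along 107.0 left -0.6
cheek nx along 83.3 left 9.9
```

View pics/i2.png

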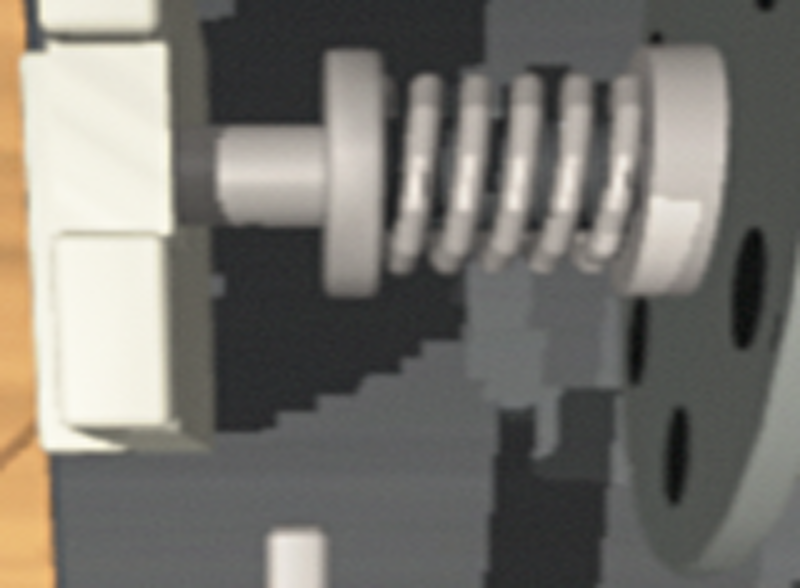

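```bash
python3 -m handwheel '[[[0.008,-0.0015,-0.005],-0.004],[[0.008,-0.001,-0.005],0],[[0,0,-0.002],0],[[0,0,0],0]]' ; python3 - <<'E'
from h import *
import pickle
p=robot.camera("wrist");pickle.dump(p,open("j.pkl","wb"));cv2.imwrite("pics/j_wrist.png",p["frame"]);cv2.imwrite("pics/j2.png",cv2.resize(p["frame"][0:160,240:400],None,fx=5,fy=3.7,interpolation=2))
E
python3 go.py 536.7 -193.9 22.6 2.7 2
```

```text
t: 9.15
ee_pos: [505.5, -192.7, 22.4]
tcp_rot: [[-0.0, 0.05, -0.999], [0.001, -0.999, -0.05], [-1.0, -0.001, -0.0]]
force: [-0.0, 1.1, -1.4]
grip_width: 21.7
t 9.2 pos [ 505.6 -192.8   22.6] head 2.83 tilt -1.0 w 21.8 F [ 0.5 -0.6 -1.3]
[[-0.0, 0.0013, -0.0155], np.float64(0.0012)]
[[-0.0, 0.0013, -0.0155], np.float64(0.0012)]
```

View pics/j2.png

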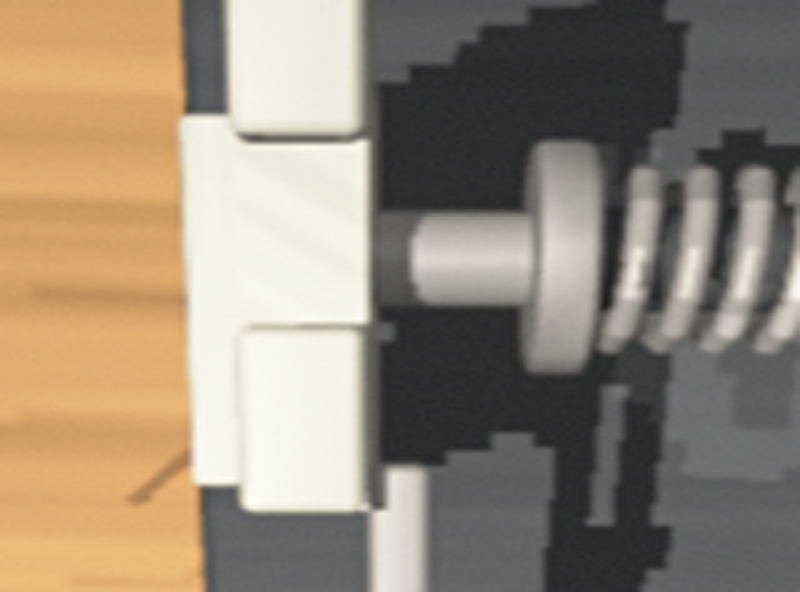

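```bash
python3 -m handwheel '[[[0,0.003,-0.002],0.001],[[0,0,-0.010],0.001],[[0,0,-0.010],0],[[0,0,0],0]]' ; python3 - <<'E'
from h import *
import pickle
p=robot.camera("wrist");pickle.dump(p,open("j.pkl","wb"));cv2.imwrite("pics/k_wrist.png",p["frame"]);cv2.imwrite("pics/k2.png",cv2.resize(p["frame"][40:200,240:400],None,fx=5,fy=3.7,interpolation=2))
E
python3 go.py 536.7 -193.9 22.6 2.7 2
```

```text
t: 9.7
ee_pos: [529.0, -195.6, 23.0]
tcp_rot: [[0.002, 0.047, -0.999], [-0.001, -0.999, -0.047], [-1.0, 0.001, -0.002]]
force: [-0.3, 0.1, -1.2]
grip_width: 21.5
t 9.75 pos [ 528.  -195.4   22.7] head 2.71 tilt -1.0 w 21.7 F [-0.7 -0.6 -0.9]
[[0.0, -0.0005, -0.0044], np.float64(0.0001)]
[[0.0, -0.0005, -0.0044], np.float64(0.0001)]
```

View pics/k2.png

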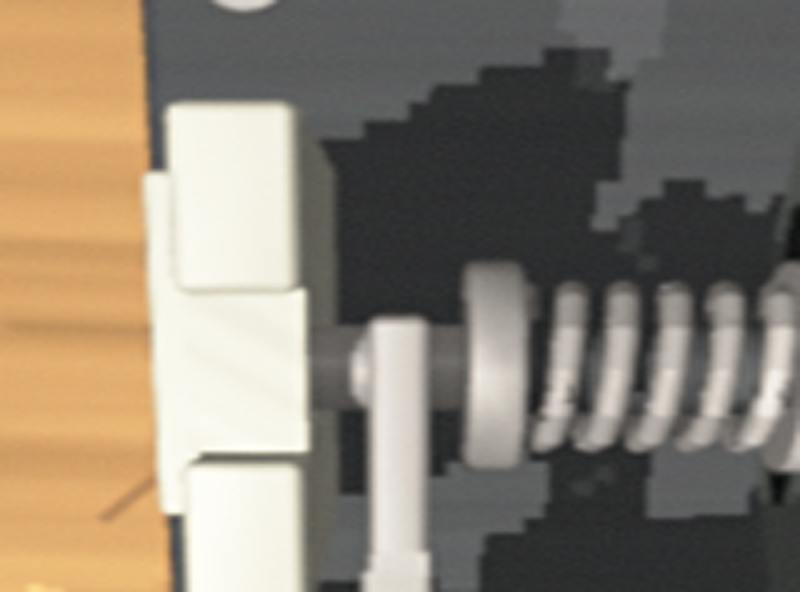

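```bash
python3 -m handwheel '[[[0,0,-0.005],0],[[0,0,-0.003],0],[[0,0.003,0],0],[[0,0.003,0],0],[[0,0,0],0]]' ; python3 - <<'E'
from h import *
import pickle
p=robot.camera("wrist");cv2.imwrite("pics/l_wrist.png",p["frame"]);cv2.imwrite("pics/l2.png",cv2.resize(p["frame"][60:220,240:400],None,fx=5,fy=3.7,interpolation=2))
E
python3 go.py 536.7 -193.9 22.6 2.7 2
```

```text
t: 10.38
ee_pos: [535.5, -200.6, 22.5]
tcp_rot: [[-0.0, 0.047, -0.999], [0.001, -0.999, -0.047], [-1.0, -0.001, 0.0]]
force: [0.8, 2.9, -1.6]
grip_width: 21.8
t 10.43 pos [ 535.4 -200.6   22.5] head 2.68 tilt -1.0 w 21.8 F [ 0.4  2.6 -1. ]
[[-0.0001, -0.0033, -0.0008], np.float64(-0.0002)]
[[-0.0001, -0.0033, -0.0008], np.float64(-0.0002)]
```

View pics/l2.png

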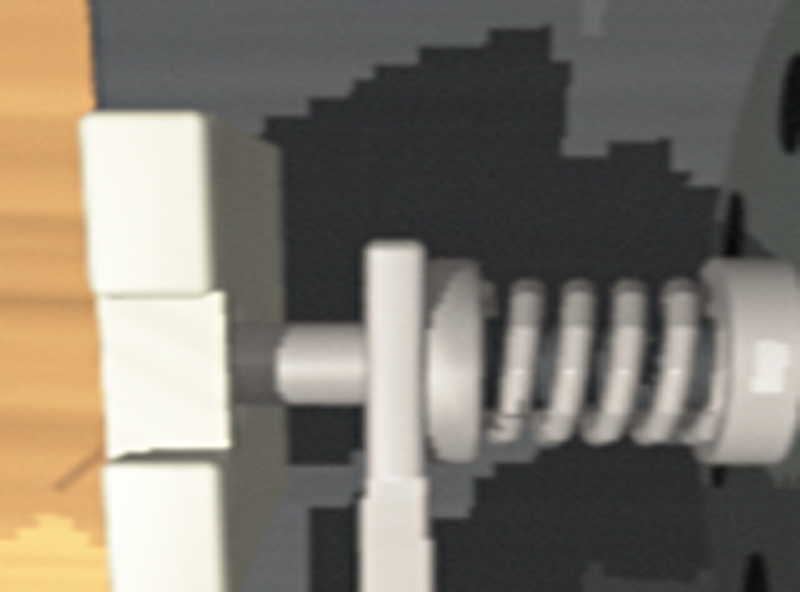

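```bash
python3 -m handwheel '[[[0,0.004,0],0],[[0,0.004,0],0],[[0,0,0],0]]' ; python3 - <<'E'
from h import *
import pickle
p=robot.camera("wrist");cv2.imwrite("pics/m_wrist.png",p["frame"]);cv2.imwrite("pics/m2.png",cv2.resize(p["frame"][60:220,220:380],None,fx=5,fy=3.7,interpolation=2))
E
python3 go.py 536.7 -193.9 22.6 2.7 2
```

```text
t: 10.8
ee_pos: [535.5, -208.9, 22.2]
tcp_rot: [[-0.001, 0.047, -0.999], [0.001, -0.999, -0.047], [-1.0, -0.001, 0.001]]
force: [-0.0, 4.7, -2.4]
grip_width: 21.8
t 10.85 pos [ 535.5 -208.8   22.2] head 2.67 tilt -1.0 w 21.8 F [ 0.1  3.9 -2.3]
[[-0.0002, -0.0074, -0.001], np.float64(-0.0003)]
[[-0.0002, -0.0074, -0.001], np.float64(-0.0003)]
```

View pics/m2.png

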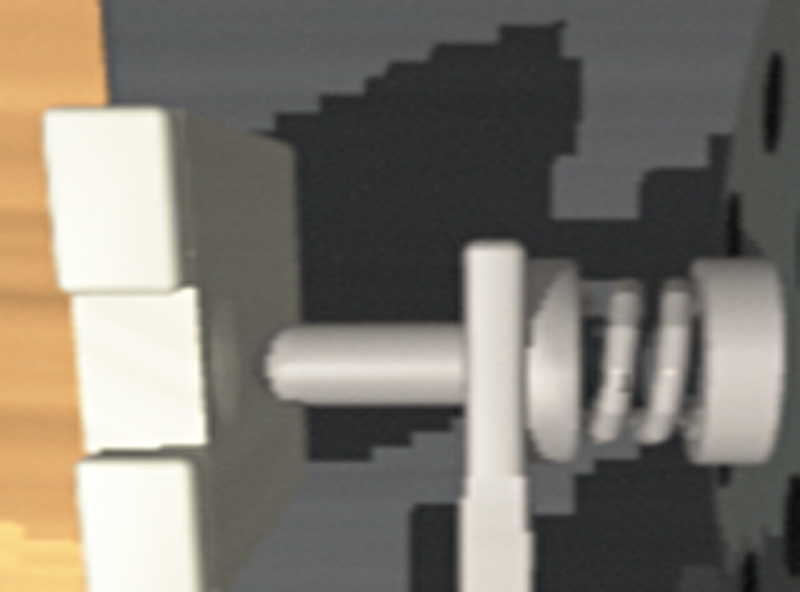

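```bash
python3 -m handwheel '[[[-0.005,0,0],0],[[-0.005,0,0],0],[[-0.005,0,0],0],[[-0.005,0,0],0],[[0,0,0],0]]' ; python3 - <<'E'
from h import *
import pickle
p=robot.camera("wrist");cv2.imwrite("pics/n_wrist.png",p["frame"]);cv2.imwrite("pics/n2.png",cv2.resize(p["frame"][60:220,220:380],None,fx=5,fy=3.7,interpolation=2))
E
python3 go.py 536.7 -193.9 22.6 2.7 2
```

```text
t: 11.48
ee_pos: [536.6, -209.2, 43.4]
tcp_rot: [[0.001, 0.047, -0.999], [-0.001, -0.999, -0.047], [-1.0, 0.001, -0.001]]
force: [0.3, 4.5, -1.9]
grip_width: 21.9
t 11.53 pos [ 536.4 -209.1   43.1] head 2.68 tilt -1.0 w 21.7 F [-1.1  4.5 -2.2]
[[0.0102, -0.0076, -0.0005], np.float64(-0.0001)]
[[0.0102, -0.0076, -0.0005], np.float64(-0.0001)]
```

View pics/n2.png

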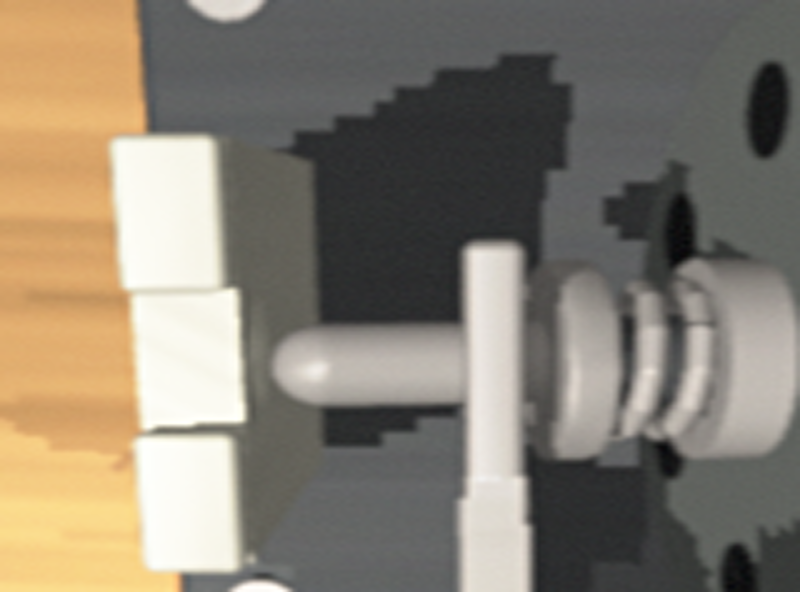

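```bash
python3 -m handwheel '[[[0,-0.004,0],0],[[0,-0.004,0],0],[[0,-0.003,0],0],[[0,0,0],0]]' ; python3 - <<'E'
from h import *
import pickle
p=robot.camera("wrist");cv2.imwrite("pics/o_wrist.png",p["frame"]);cv2.imwrite("pics/o2.png",cv2.resize(p["frame"][60:220,240:400],None,fx=5,fy=3.7,interpolation=2))
E
python3 go.py 536.7 -193.9 22.6 2.7 2
```

```text
t: 12.02
ee_pos: [535.7, -198.0, 42.7]
tcp_rot: [[0.0, 0.047, -0.999], [-0.001, -0.999, -0.047], [-1.0, 0.001, -0.0]]
force: [0.4, 2.1, -1.6]
grip_width: 21.9
t 12.07 pos [ 535.7 -198.1   42.7] head 2.69 tilt -1.0 w 21.9 F [ 0.4  2.5 -2.5]
[[0.01, -0.0021, -0.0006], np.float64(-0.0001)]
[[0.01, -0.0021, -0.0006], np.float64(-0.0001)]
```

View pics/o2.png

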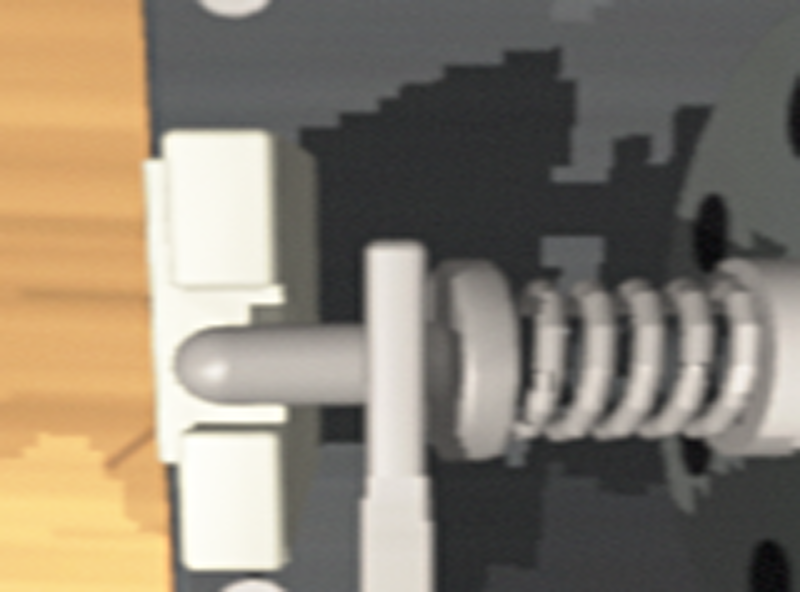

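```bash
python3 -m handwheel '[[[0.002,-0.0015,0],0],[[0.002,-0.0015,0],0],[[0,0,0],0]]' ; python3 - <<'E'
from h import *
import pickle
p=robot.camera("wrist");cv2.imwrite("pics/q_wrist.png",p["frame"]);cv2.imwrite("pics/q2.png",cv2.resize(p["frame"][60:220,240:400],None,fx=5,fy=3.7,interpolation=2))
E
python3 go.py 536.7 -193.9 22.6 2.7 2
```

```text
t: 12.45
ee_pos: [535.7, -195.5, 38.7]
tcp_rot: [[0.001, 0.047, -0.999], [-0.001, -0.999, -0.047], [-1.0, 0.001, -0.001]]
force: [-0.5, -0.0, -1.0]
grip_width: 21.6
t 12.5 pos [ 535.7 -195.5   38.8] head 2.67 tilt -1.0 w 21.9 F [ 0.2 -1.2 -1. ]
[[0.0081, -0.0008, -0.0005], np.float64(-0.0003)]
[[0.0081, -0.0008, -0.0005], np.float64(-0.0003)]
```

View pics/q2.png

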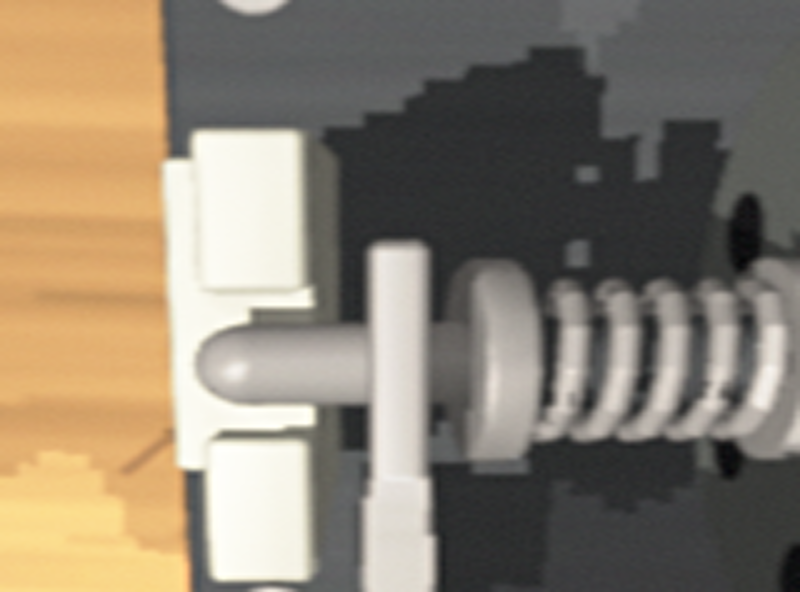

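```bash
python3 -m handwheel '[[[0,0,0.008],0],[[0,0,0.015],0],[[0,0,0.025],0],[[0,0,0],0]]' ; python3 - <<'E'
from h import *
import pickle
p=robot.camera("wrist");pickle.dump(p,open("r.pkl","wb"));cv2.imwrite("pics/r_wrist.png",p["frame"])
E
python3 go.py 474 -80 0 0 4
```

```text
t: 13.0
ee_pos: [484.2, -196.6, 37.9]
tcp_rot: [[-0.003, 0.046, -0.999], [0.001, -0.999, -0.046], [-1.0, -0.002, 0.003]]
force: [0.1, -0.5, -1.5]
grip_width: 21.7
t 13.05 pos [ 486.1 -197.2   38.5] head 2.62 tilt -1.0 w 21.3 F [ 1.2  0.5 -1.5]
[[0.0096, -0.0294, 0.0017], np.float64(0.0114)]
[[0.0096, -0.0294, 0.002], np.float64(0.0114)]
[[0.0096, -0.0294, 0.0024], np.float64(0.0114)]
[[0.0096, -0.0293, 0.0027], np.float64(0.0114)]
```

View pics/r_wrist.png

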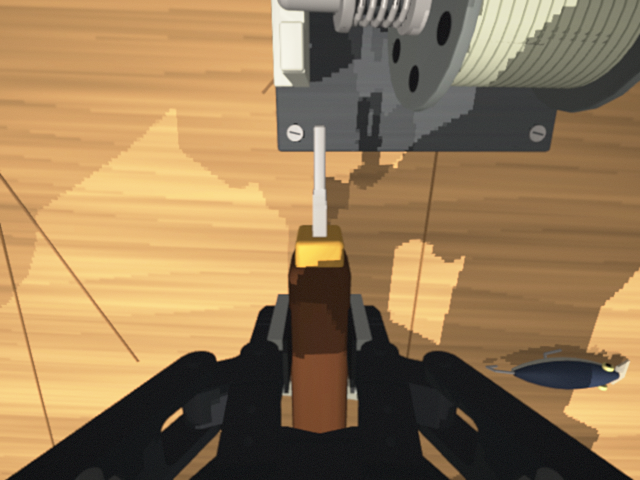

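```bash
python3 -m handwheel '[[[0.010,-0.030,0.002],0.0115],[[0.010,-0.030,0.002],0.0115],[[0.010,-0.029,0.002],0.0115],[[0.010,-0.029,0.003],0.0115],[[0.012,0,0],0]]' ; python3 -m handwheel '[[[0.006,0,0],0],[[0.002,0,0],0],[[0,0,0],0]]'; python3 - <<'E'
from h import *
p=robot.camera("wrist");cv2.imwrite("pics/s_wrist.png",p["frame"])
E
python3 go.py 474 -80 -22.4 0 1
```

```text
t: 13.68
ee_pos: [475.4, -78.2, -13.6]
tcp_rot: [[0.001, 0.004, -1.0], [-0.0, -1.0, -0.004], [-1.0, 0.0, -0.001]]
force: [0.2, -0.8, -0.5]
grip_width: 21.8
t: 14.05
ee_pos: [475.4, -80.4, -21.3]
tcp_rot: [[0.001, -0.0, -1.0], [-0.0, -1.0, 0.0], [-1.0, 0.0, -0.001]]
force: [-0.6, -0.1, -1.6]
grip_width: 21.5
t 14.1 pos [475.4 -80.3 -21.2] head -0.01 tilt -1.0 w 21.4 F [-0.1  0.3 -1.2]
[[0.0012, -0.0003, 0.0014], np.float64(-0.0002)]
```

View pics/s_wrist.png

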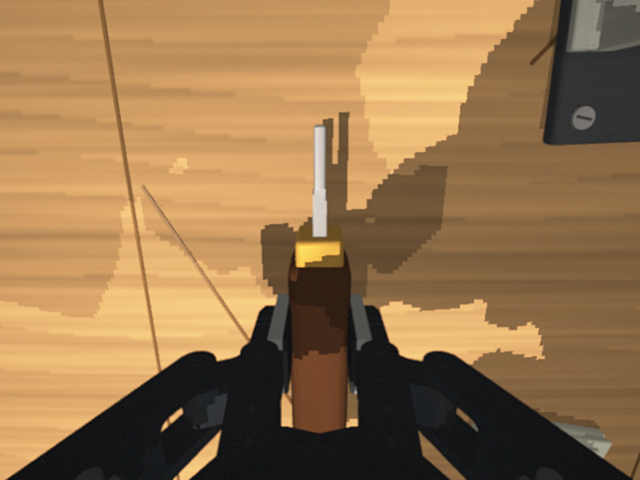

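```bash
python3 -m handwheel '[[[0.001,0,0],0],[[0,0,0],0]]';  python3 -m handwheel '[[[0,0,0],0],[[0,0,0],0],[[-0.02,0,0],0],[[-0.05,0,0],0],[[-0.06,0,0],0]]' 0; python3 - <<'E'
from h import *
p=robot.camera("wrist");cv2.imwrite("pics/t_wrist.png",p["frame"])
E
python3 go.py 520 -255 110 3 5
```

```text
t: 14.35
ee_pos: [475.1, -79.7, -22.3]
tcp_rot: [[0.0, 0.001, -1.0], [-0.0, -1.0, -0.001], [-1.0, 0.0, -0.0]]
force: [-0.2, -0.4, -2.0]
grip_width: 21.4
t: 14.98
ee_pos: [473.6, -79.2, 107.9]
tcp_rot: [[-0.003, 0.001, -1.0], [0.001, -1.0, -0.001], [-1.0, -0.001, 0.003]]
force: [0.9, -0.0, -0.6]
grip_width: 42.7
t 15.03 pos [480.6 -80.8 116.9] head 0.07 tilt -0.9999 w 42.8 F [ 2.3 -1.   3.8]
[[0.0014, 0.0348, -0.0078], np.float64(-0.0102)]
[[0.0014, 0.0349, -0.0075], np.float64(-0.0102)]
[[0.0014, 0.035, -0.0071], np.float64(-0.0102)]
[[0.0014, 0.0351, -0.0068], np.float64(-0.0102)]
[[0.0014, 0.0351, -0.0064], np.float64(-0.0102)]
```

View pics/t_wrist.png

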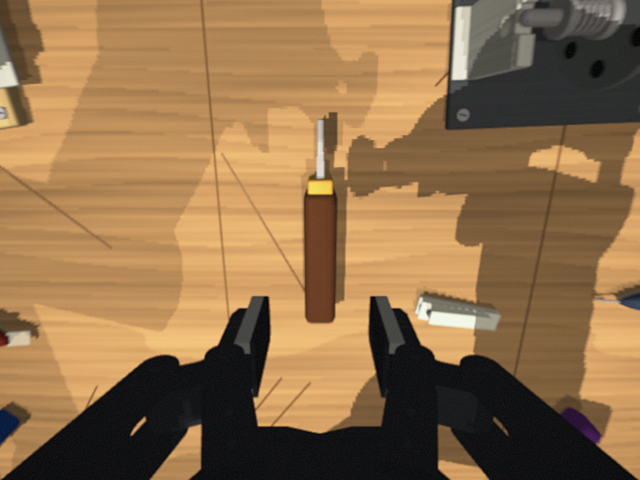

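```bash
python3 go.py 604 -259.5 90 92.7 9
```

```text
t 15.03 pos [480.6 -80.8 116.9] head 0.07 tilt -0.9999 w 42.8 F [ 2.3 -1.   3.8]
[[0.003, 0.0199, -0.0137], np.float64(-0.1796)]
[[0.003, 0.022, -0.0099], np.float64(-0.1796)]
[[0.003, 0.0234, -0.0058], np.float64(-0.1796)]
[[0.003, 0.0241, -0.0016], np.float64(-0.1796)]
[[0.003, 0.024, 0.0028], np.float64(-0.1796)]
[[0.003, 0.0231, 0.007], np.float64(-0.1796)]
[[0.003, 0.0215, 0.011], np.float64(-0.1796)]
[[0.003, 0.0191, 0.0147], np.float64(-0.1796)]
[[0.003, 0.0162, 0.0179], np.float64(-0.1796)]
```

```bash
python3 -m handwheel '[[[0.002,0.020,-0.014],-0.18],[[0.002,0.022,-0.010],-0.18],[[0.002,0.0235,-0.006],-0.18],[[0.002,0.024,-0.0015],-0.18],[[0.002,0.024,0.003],-0.18]]' 1 60;  python3 -m handwheel '[[[0.002,0.023,0.007],-0.18],[[0.002,0.0215,0.011],-0.18],[[0.002,0.019,0.015],-0.18],[[0.002,0.016,0.018],-0.18],[[0,0,0],0]]'; python3 - <<'E'
from h import *
import pickle
p=robot.camera("wrist");pickle.dump(p,open("u.pkl","wb"));cv2.imwrite("pics/u_wrist.png",p["frame"])
E
python3 go.py 604 -259.5 90 92.7 1
```

```text
t: 15.65
ee_pos: [544.3, -179.7, 97.4]
tcp_rot: [[0.0, 0.788, -0.616], [-0.0, -0.616, -0.788], [-1.0, 0.0, -0.0]]
force: [-1.1, 0.3, -0.2]
grip_width: 85.4
t: 16.27
ee_pos: [599.0, -259.8, 89.3]
tcp_rot: [[0.001, 0.999, 0.047], [-0.0, 0.047, -0.999], [-1.0, 0.001, 0.0]]
force: [0.3, 0.1, 0.1]
grip_width: 85.5
t 16.32 pos [ 598.1 -258.7   89.1] head 92.67 tilt -1.0 w 85.3 F [-0.9  0.6 -0.5]
[[-0.0009, 0.0058, 0.0011], np.float64(-0.0006)]
```

View pics/u_wrist.png

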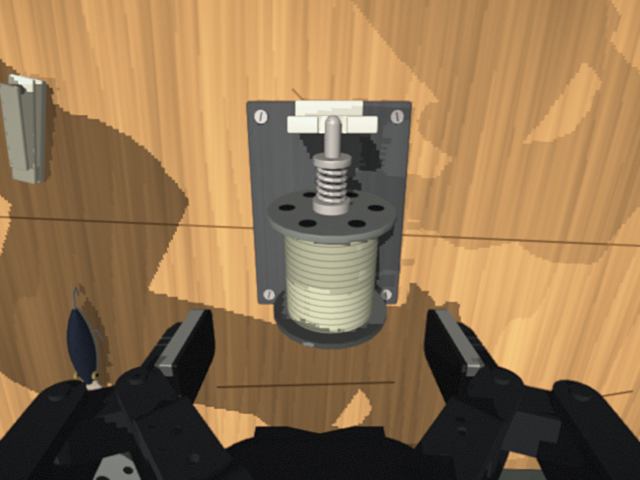

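```bash
python3 -m handwheel '[[[0.01,0.006,0.001],0],[[0.03,0,0],0],[[0.03,0,0],0],[[0.007,0,0],0],[[0,0,0],0]]';  python3 - <<'E'
from h import *
import pickle
p=robot.camera("wrist");pickle.dump(p,open("v.pkl","wb"));cv2.imwrite("pics/v_wrist.png",p["frame"])
s=robot.camera("scene");cv2.imwrite("pics/v_s.png",cv2.resize(s["frame"][200:360,170:330],None,fx=4.5,fy=3.7,interpolation=2))
E
python3 go.py 604 -259.5 90 92.7 1
```

```text
t: 16.95
ee_pos: [604.0, -258.6, 12.1]
tcp_rot: [[-0.001, 0.999, 0.05], [0.001, 0.05, -0.999], [-1.0, -0.001, -0.001]]
force: [0.7, -0.7, -0.2]
grip_width: 85.4
t 17.05 pos [ 605.5 -259.6   13.9] head 92.86 tilt -1.0 w 85.2 F [ 1.   0.5 -0.1]
[[-0.0761, -0.0015, -0.0002], np.float64(0.0028)]
```

View pics/v_wrist.png

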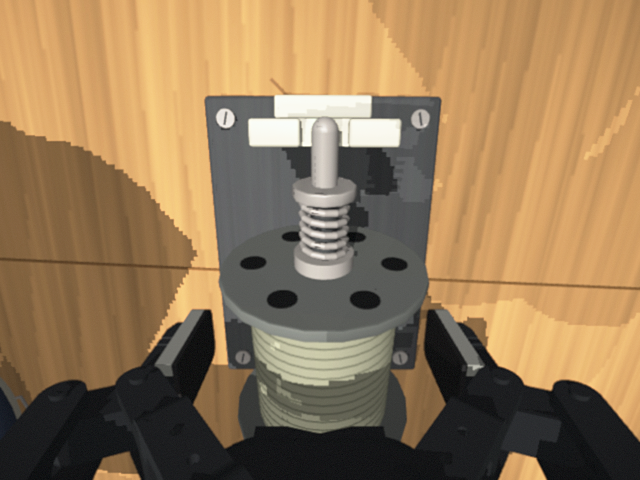

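View pics/v_s.png

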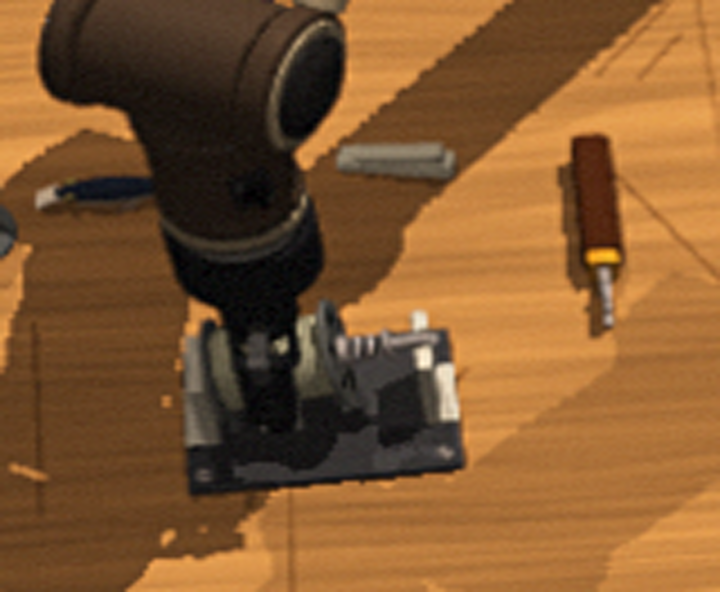

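```bash
python3 - <<'E'
from h import *
p=robot.camera("scene")
for z in (30,40,50,60,70): print(z,atz(p,(230,315),z).round(1))
E
python3 -m handwheel '[[[0,0,0],0],[[0,0,0],0],[[0,0,0],0]]' -1 50;  python3 - <<'E'
from h import *
import pickle
p=robot.camera("wrist");pickle.dump(p,open("w.pkl","wb"));cv2.imwrite("pics/w_wrist.png",p["frame"])
E
python3 go.py 604 -259.5 90 92.7 1
```

```text
30 [ 630.2 -267.2   30. ]
40 [ 636.4 -265.9   40. ]
50 [ 642.6 -264.6   50. ]
60 [ 648.8 -263.3   60. ]
70 [ 654.9 -262.    70. ]
t: 17.48
ee_pos: [605.2, -259.8, 13.7]
tcp_rot: [[0.002, 0.999, 0.05], [-0.001, 0.05, -0.999], [-1.0, 0.002, 0.001]]
force: [-0.9, -0.3, 3.5]
grip_width: 51.4
t 17.52 pos [ 605.2 -259.8   13.7] head 92.84 tilt -1.0 w 50.8 F [-0.1  0.3  4.3]
[[-0.0763, -0.0012, -0.0004], np.float64(0.0024)]
```

View pics/w_wrist.png

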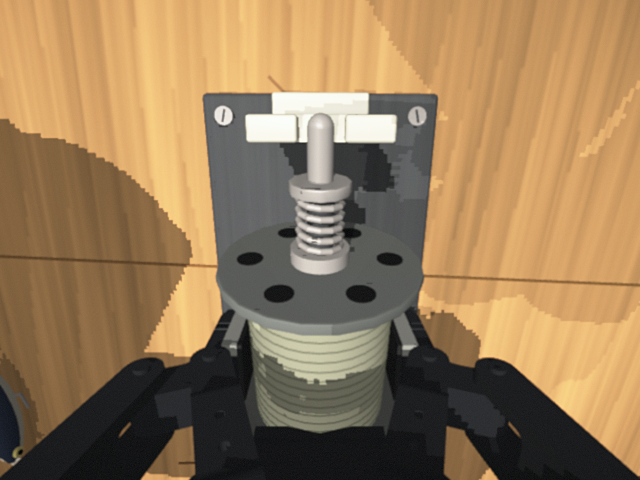

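```bash
python3 -m handwheel '[[[-0.0005,0,-0.003],0],[[-0.0005,0,-0.004],0],[[-0.0005,0,-0.004],0],[[0,0,-0.0015],0],[[0,0,0],0]]' - 70;  python3 - <<'E'
from h import *
import pickle
p=robot.camera("wrist");pickle.dump(p,open("w.pkl","wb"));cv2.imwrite("pics/x_wrist.png",p["frame"])
s=robot.camera("scene");cv2.imwrite("pics/x_s.png",cv2.resize(s["frame"][240:340,190:310],None,fx=6,fy=6,interpolation=2))
E
python3 go.py 604 -259.5 90 92.7 1
```

```text
t: 18.15
ee_pos: [604.0, -246.9, 14.2]
tcp_rot: [[0.0, 0.999, 0.05], [-0.0, 0.05, -0.999], [-1.0, 0.0, 0.0]]
force: [0.4, -4.2, 3.2]
grip_width: 50.5
t 18.25 pos [ 603.9 -247.    14.2] head 92.86 tilt -1.0 w 50.4 F [-0.3 -3.1  2.6]
[[-0.0758, -0.0006, 0.0125], np.float64(0.0029)]
```

View pics/x_wrist.png

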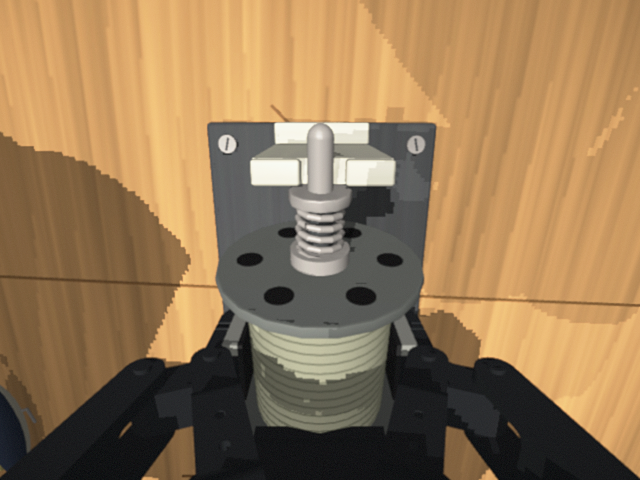

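View pics/x_s.png

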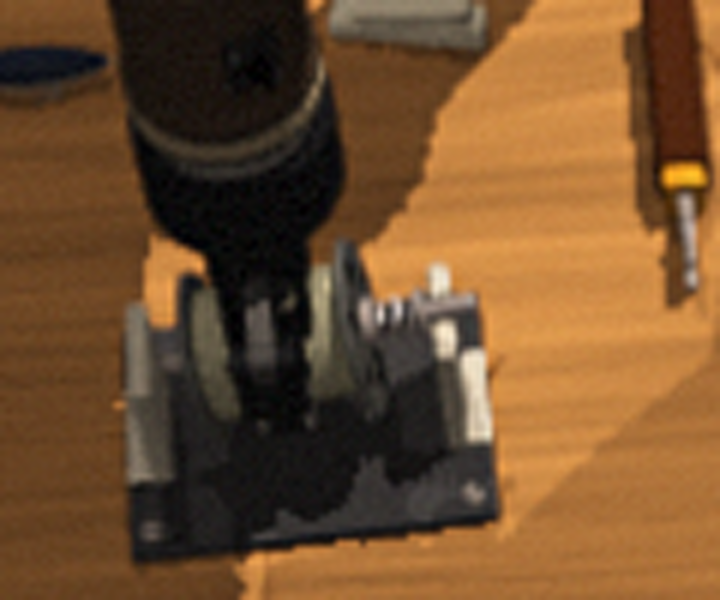

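```bash
python3 -m handwheel '[[[0,0,-0.0015],0],[[-0.003,0,0],0],[[-0.003,0,0],0]]'; python3 -m handwheel '[[[-0.004,0,0],0],[[-0.005,0,0],0],[[0,0,0],0]]';  python3 - <<'E'
from h import *
import pickle
p=robot.camera("wrist");pickle.dump(p,open("w.pkl","wb"));cv2.imwrite("pics/y_wrist.png",p["frame"])
E
```

```text
t: 18.62
ee_pos: [602.1, -244.6, 18.6]
tcp_rot: [[-0.003, 0.999, 0.051], [0.001, 0.051, -0.999], [-1.0, -0.003, -0.001]]
force: [0.3, -3.5, -3.9]
grip_width: 50.2
t: 19.0
ee_pos: [603.9, -244.6, 29.6]
tcp_rot: [[0.0, 0.999, 0.05], [0.001, 0.05, -0.999], [-1.0, 0.0, -0.001]]
force: [-0.6, 0.2, -2.3]
grip_width: 50.0
```

View pics/y_wrist.png

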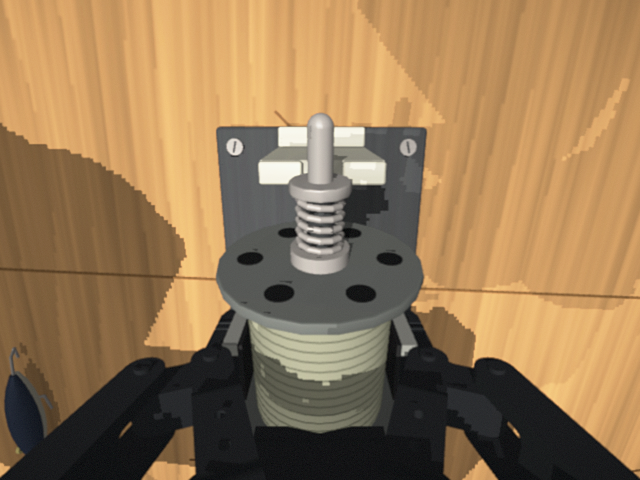

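```bash
python3 -m handwheel '[[[-0.05,0,0],0],[[-0.03,0,-0.02],0]]'; python3 go.py 552 127 125 99 7
```

```text
t: 19.3
ee_pos: [603.8, -226.3, 111.2]
tcp_rot: [[0.003, 0.999, 0.048], [-0.001, 0.048, -0.999], [-1.0, 0.003, 0.001]]
force: [0.5, 0.2, -1.2]
grip_width: 50.2
t 19.3 pos [ 603.8 -226.3  111.2] head 92.77 tilt -1.0 w 50.2 F [ 0.5  0.2 -1.2]
[[-0.002, -0.005, -0.0508], np.float64(-0.0155)]
[[-0.002, -0.0042, -0.0508], np.float64(-0.0155)]
[[-0.002, -0.0034, -0.0509], np.float64(-0.0155)]
[[-0.002, -0.0026, -0.0509], np.float64(-0.0155)]
[[-0.002, -0.0018, -0.051], np.float64(-0.0155)]
[[-0.002, -0.001, -0.051], np.float64(-0.0155)]
[[-0.002, -0.0002, -0.051], np.float64(-0.0155)]
```

```bash
python3 -m handwheel '[[[-0.002,-0.005,-0.035],-0.0155],[[-0.002,-0.004,-0.051],-0.0155],[[-0.002,-0.0035,-0.051],-0.0155],[[-0.002,-0.0025,-0.051],-0.0155],[[-0.002,-0.002,-0.051],-0.0155]]';python3 -m handwheel '[[[-0.002,-0.001,-0.051],-0.0155],[[-0.002,0,-0.051],-0.0155],[[0,0,-0.015],0],[[0,0,0],0],[[0,0,0],0]]'; python3 - <<'E'
from h import *
import pickle
p=robot.camera("wrist");pickle.dump(p,open("A.pkl","wb"));cv2.imwrite("pics/A_wrist.png",p["frame"])
for n in("winder_lip","winder_vee"):
    print(n,[(np.round(q["point"],1).tolist(),round(q["p"],2),atz(p,q["point"],60).round(1)) for q in robot.pinpoint(p,n)[:2]])
E
python3 go.py 552 127 125 99 1
```

```text
t: 19.92
ee_pos: [565.2, 13.6, 119.3]
tcp_rot: [[-0.0, 0.992, 0.127], [0.001, 0.127, -0.992], [-1.0, -0.0, -0.001]]
force: [1.1, -0.2, -1.6]
grip_width: 50.3
t: 20.55
ee_pos: [548.9, 126.1, 122.9]
tcp_rot: [[-0.0, 0.988, 0.157], [-0.001, 0.157, -0.988], [-1.0, -0.0, 0.001]]
force: [0.5, 0.2, -2.4]
grip_width: 50.0
winder_lip [([409.1, 206.2], 0.88, array([602.5, 159.7,  60. ]))]
winder_vee [([424.4, 18.3], 0.78, array([585.8, 268.9,  60. ]))]
t 20.7 pos [549.1 125.8 123. ] head 98.97 tilt -1.0 w 50.2 F [-0.  -0.2 -2.5]
[[-0.002, 0.0031, -0.0007], np.float64(-0.0006)]
```

View pics/A_wrist.png

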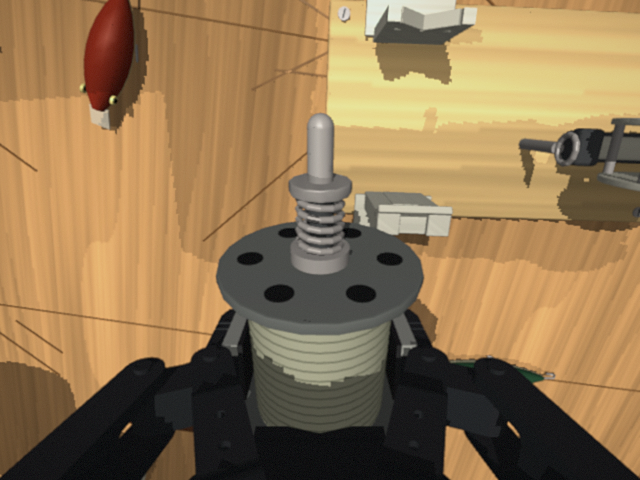

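```bash
python3 - <<'E'
import cv2
im=cv2.imread("pics/A_wrist.png")
cv2.imwrite("pics/A1.png",cv2.resize(im[180:250,340:470],None,fx=6,fy=6,interpolation=2))
cv2.imwrite("pics/A2.png",cv2.resize(im[0:90,320:490],None,fx=4.7,fy=5,interpolation=2))
E
```

```text
(no output)
```

View pics/A1.png

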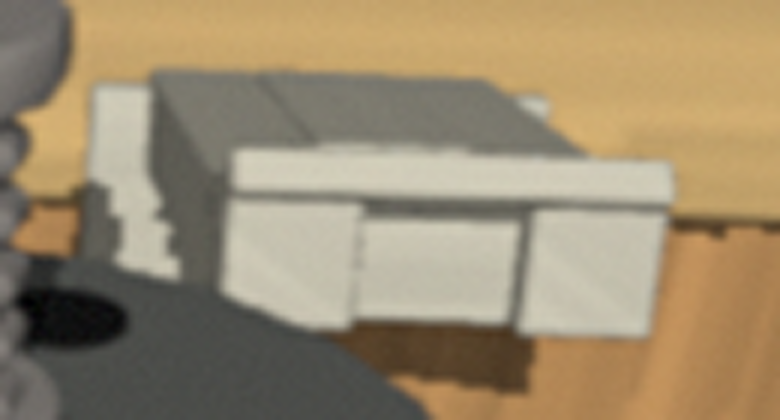

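View pics/A2.png

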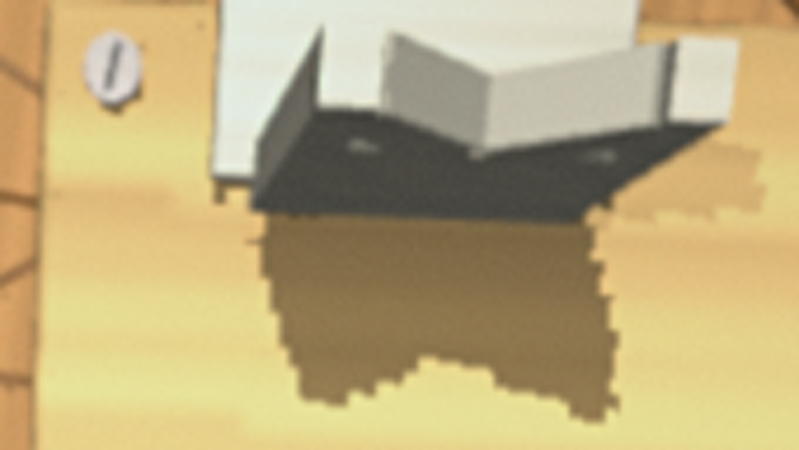

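```bash
python3 - <<'E'
from h import *
import pickle
np.set_printoptions(precision=1,suppress=True)
p=pickle.load(open("A.pkl","rb"))
def A(u,z): return atz(p,u,z)
hl,hr=A((378.7,205),82),A((452,207),82); print("lip inner top",hl,hr,np.linalg.norm(hl-hr),(hl+hr)/2)
pl,pr=A((400.3,214.5),82),A((427,215.3),82);print("pocket z82",np.linalg.norm(pl-pr),(pl+pr)/2)
pl,pr=A((400.3,214.5),56),A((427,215.3),56);print("pocket z56",np.linalg.norm(pl-pr),(pl+pr)/2)
vl,vr=A((387.7,21.6),72),A((474.3,24.4),72);print("vee inner top",vl,vr,np.linalg.norm(vl-vr),(vl+vr)/2)
ap=A((421.1,31),54.3);print("apex inner",ap)
a2=A((320+490/4.7,75/5),54.3);print("apex outer",a2)
d=(vr-vl);print("yaw from vee",np.degrees(np.arctan2(d[1],d[0])));d=hr-hl;print("yaw head",np.degrees(np.arctan2(d[1],d[0])))
print(p["pose"])
# spool features in hand
E
cat > /dev/null <<E
E
```

```text
lip inner top [577.9 161.8  82. ] [622.  167.6  82. ] 44.453309034737266 [600.  164.7  82. ]
pocket z82 16.319351599812283 [600.2 159.1  82. ]
pocket z56 18.278253746954952 [608.1 153.5  56. ]
vee inner top [563.8 260.9  72. ] [611.  267.3  72. ] 47.63387824483264 [587.4 264.1  72. ]
apex inner [586.7 263.5  54.3]
apex outer [586.5 272.   54.3]
yaw from vee 7.68298388416898
yaw head 7.463907479575169
[[  1.    0.1   0.  534.7]
 [  0.2  -0.9  -0.3 205.6]
 [ -0.    0.3  -0.9 298.6]
 [  0.    0.    0.    1. ]]
```

```bash
python3 - <<'E'
from h import *
import pickle
np.set_printoptions(precision=1,suppress=True)
p=pickle.load(open("A.pkl","rb"))
c=np.cos(np.radians(7.6));s=np.sin(np.radians(7.6))
def L(u,z):
    w=atz(p,u,z)[:2]-[601.2,160.4]; return np.array([w@[c,s],w@[-s,c]-56])
for n,u,z in [("base L",(365.5,192),12),("base mid",(385,192),12),("base R",(420,193.7),12),("strip inL",(378.7,205),82),("strip inR",(452,207),82),("strip outL",(377.8,213),82),("strip outR",(451.7,214.4),82),("sq bot L",(376.5,229.5),82),("sq bot R",(448,236),82),("sq bot L z56",(376.5,229.5),56),("sqbotR z56",(448,236),56),("boardedge",(470,217),12),("vee base L",(320+250/4.7,42),12),("vee base R",(320+582/4.7,44),12),("vee topL",(387.7,21.6),72)]:
    print(n,L(u,z))
E
```

```text
base L [-22.1 -57.2]
base mid [ -6.7 -56.8]
base R [ 21.1 -57.5]
strip inL [-22.9 -51.6]
strip inR [ 21.6 -51.7]
strip outL [-23.1 -56.5]
strip outR [ 22.  -56.3]
sq bot L [-23.1 -67. ]
sq bot R [ 21.6 -70.1]
sq bot L z56 [-18.7 -74.7]
sqbotR z56 [ 31.4 -78.2]
boardedge [ 63.7 -75.4]
vee base L [-23.4  49.1]
vee base R [26.4 49.2]
vee topL [-23.8  48.6]
```

```bash
python3 - <<'E'
from h import *
import pickle
from scipy.optimize import least_squares
np.set_printoptions(precision=1,suppress=True)
p=pickle.load(open("A.pkl","rb"))
cv2.imwrite("pics/A3.png",cv2.resize(p["frame"][100:340,205:435],None,fx=3.4,fy=2.5,interpolation=2))
h=np.radians(98.97);f=np.array([np.cos(h),np.sin(h),0]);l=np.array([np.sin(h),-np.cos(h),0]) # l: tool y dir
o=np.array([549.1,125.9,122.9])
def pt(v,q): # v=[lat,along,zoff,tilt,yaw]; q=(x,y,z) spool
    t=v[3]; fy=f*np.cos(v[4])+l*np.sin(v[4]); lx=l*np.cos(v[4])-f*np.sin(v[4])
    ax=fy*np.cos(t)+np.array([0,0,np.sin(t)]); az=-fy*np.sin(t)+np.array([0,0,np.cos(t)])
    return o+l*v[0]+f*v[1]+np.array([0,0,v[2]])+lx*q[0]+ax*q[1]+az*q[2]
v0=[-1,0.3,52.5,np.radians(7.9),0]
for n,q in [("pin end",(0,82,0)),("collar L",(-10,60,0)),("collar R",(10,60,0)),("flange L",(-35,34,0)),("flange R",(35,34,0)),("flange far",(0,34,35)),("flange near",(0,34,-35)),("hubL",(-10,39,0)),("hubR",(10,39,0))]: print(n,proj(p,pt(v0,q)))
E
```

```text
pin end [322.  115.6]
collar L [290.  188.4]
collar R [353.5 188.4]
flange L [220.5 260.3]
flange R [422.4 260.4]
flange far [322.2 326.5]
flange near [321.  220.3]
hubL [292.1 247.5]
hubR [350.9 247.6]
```

View pics/A3.png

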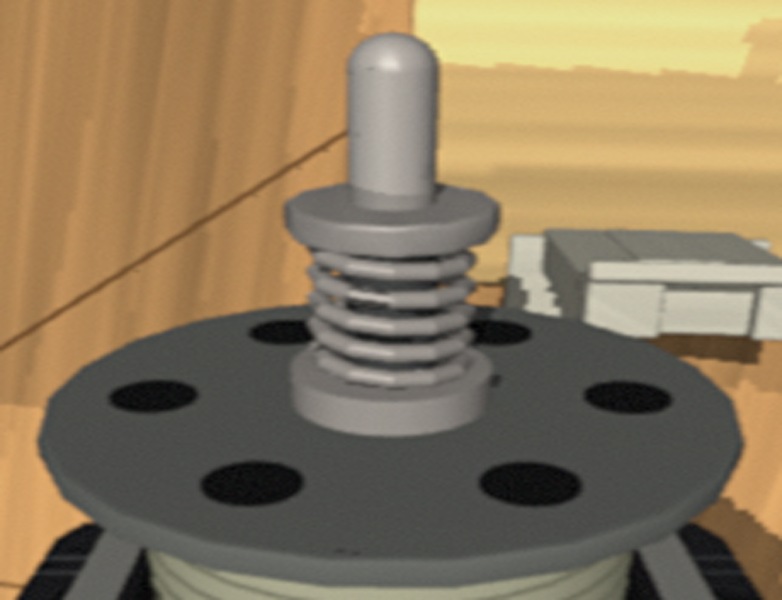

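```bash
cat > fit.py <<'E'
from h import *
import pickle
from scipy.optimize import least_squares
def fit(p,o,hd,obs,v0=(-1,0.3,52.5,0.138,0)):
    h=np.radians(hd);f=np.array([np.cos(h),np.sin(h),0]);l=np.array([np.sin(h),-np.cos(h),0])
    def pt(v,q):
        t=v[3]; fy=f*np.cos(v[4])+l*np.sin(v[4]); lx=l*np.cos(v[4])-f*np.sin(v[4])
        ax=fy*np.cos(t)+np.array([0,0,np.sin(t)]); az=-fy*np.sin(t)+np.array([0,0,np.cos(t)])
        return o+l*v[0]+f*v[1]+np.array([0,0,v[2]])+lx*q[0]+ax*q[1]+az*q[2]
    th=np.linspace(0,2*np.pi,180)
    def circ(v,y,r): return np.array([proj(p,pt(v,(r*np.cos(t),y,r*np.sin(t)))) for t in th])
    def res(v):
        e=[]
        for k,val in obs.items():
            y,r,what=k; c=circ(v,y,r)
            m={"L":c[:,0].min(),"R":c[:,0].max(),"T":c[:,1].min(),"B":c[:,1].max()}[what]; e.append(m-val)
        e=np.array(e)
        return np.append(e,[(v[4])*50,(v[3]-.138)*100])
    r=least_squares(res,v0,diff_step=1e-4)
    return r.x,res(r.x),(lambda q:pt(r.x,q)),f,l
E
python3 - <<'E'
from fit import *
np.set_printoptions(precision=2,suppress=True)
p=pickle.load(open("A.pkl","rb"));o=np.array([549.1,125.9,122.9])
obs={(34,35,"L"):216.8,(34,35,"R"):423.2,(34,35,"T"):223,(34,35,"B"):323,(62,10,"L"):289.3,(62,10,"R"):351.8,(62,10,"T"):174.2,(39,10,"L"):290.6,(39,10,"R"):348.5,(79,4,"L"):307.6,(79,4,"R"):334.2}
v,e,pt,f,l=fit(p,o,98.97,obs);print(v,np.degrees(v[3:]));print(e)
for q in((0,82,0),(0,-51,0)): w=pt(q)-o;print(q,"lat",w@l,"along",w@f,"z",w[2])
E
```

```text
[-1.76 -0.34 51.48  0.12  0.01] [7.02 0.32]
[ 0.22 -0.63 -1.21  0.56 -0.38  0.15  0.22  0.26  0.48 -0.13  0.06  0.28
 -1.55]
(0, 82, 0) lat -1.3026376925422778 along 81.04964179867304 z 61.494674025508004
(0, -51, 0) lat -2.0376268990872677 along -50.9523311396254 z 45.24847658539946
```

```bash
python3 go.py 594.5 223.1 100 97.9 3
```

```text
t 20.7 pos [549.1 125.8 123. ] head 98.97 tilt -1.0 w 50.2 F [-0.  -0.2 -2.5]
[[0.0077, 0.02, -0.0297], np.float64(0.0062)]
[[0.0077, 0.0198, -0.0298], np.float64(0.0062)]
[[0.0077, 0.0196, -0.0299], np.float64(0.0062)]
```

```bash
python3 -m handwheel '[[[0.005,0.020,-0.0295],0.006],[[0.009,0.020,-0.030],0.006],[[0.009,0.0195,-0.030],0.006],[[0,0,0],0],[[0,0,0],0]]'; python3 - <<'E'
from h import *
import pickle
p=robot.camera("wrist");pickle.dump(p,open("B.pkl","wb"));cv2.imwrite("pics/B_wrist.png",p["frame"])
E
python3 go.py 594.5 223.1 50 97.9 1
```

```text
t: 21.32
ee_pos: [593.8, 223.5, 99.7]
tcp_rot: [[-0.001, 0.99, 0.139], [-0.001, 0.139, -0.99], [-1.0, -0.001, 0.001]]
force: [-0.6, 0.4, -2.1]
grip_width: 50.4
t 21.38 pos [593.7 223.4  99.9] head 97.99 tilt -1.0 w 50.5 F [-0.2  0.  -0.8]
[[0.0499, 0.0007, 0.0004], np.float64(0.0016)]
```

View pics/B_wrist.png

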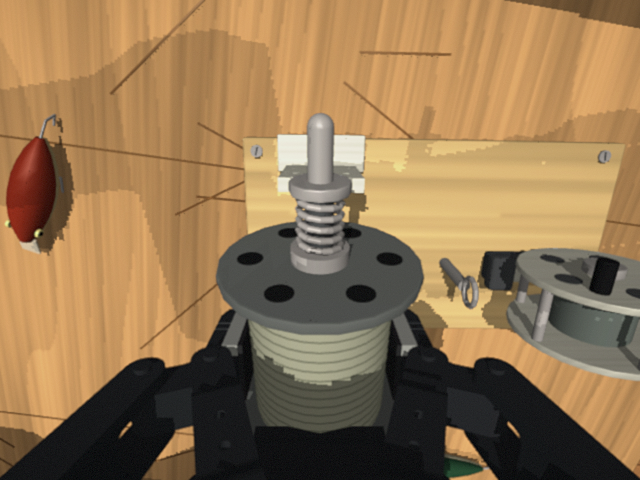

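```bash
python3 -m handwheel '[[[0.03,0.0005,0],0],[[0.03,0,0],0],[[0.012,0,0],0],[[0,0,0],0],[[0,0,0],0]]'; python3 - <<'E'
from h import *
import pickle
p=robot.camera("wrist");pickle.dump(p,open("C.pkl","wb"));cv2.imwrite("pics/C_wrist.png",p["frame"])
s=robot.camera("scene");cv2.imwrite("pics/C_s.png",cv2.resize(s["frame"][220:330,370:490],None,fx=6,fy=5.4,interpolation=2))
E
python3 go.py 594.5 223.1 17.4 97.9 1
```

```text
t: 22.0
ee_pos: [595.9, 224.9, 29.6]
tcp_rot: [[0.003, 0.99, 0.14], [0.001, 0.14, -0.99], [-1.0, 0.003, -0.0]]
force: [0.9, -0.5, -1.2]
grip_width: 50.2
t 22.1 pos [596.  225.1  29.8] head 98.05 tilt -1.0 w 50.6 F [-0.6  1.4 -2.6]
[[0.0124, -0.0017, 0.0018], np.float64(0.0026)]
```

View pics/C_wrist.png

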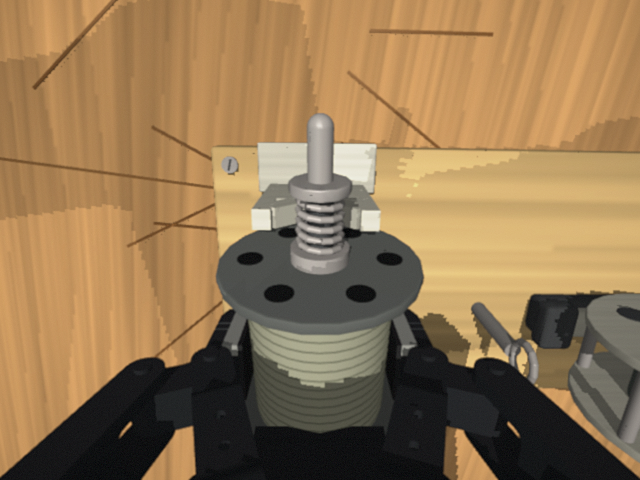

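View pics/C_s.png

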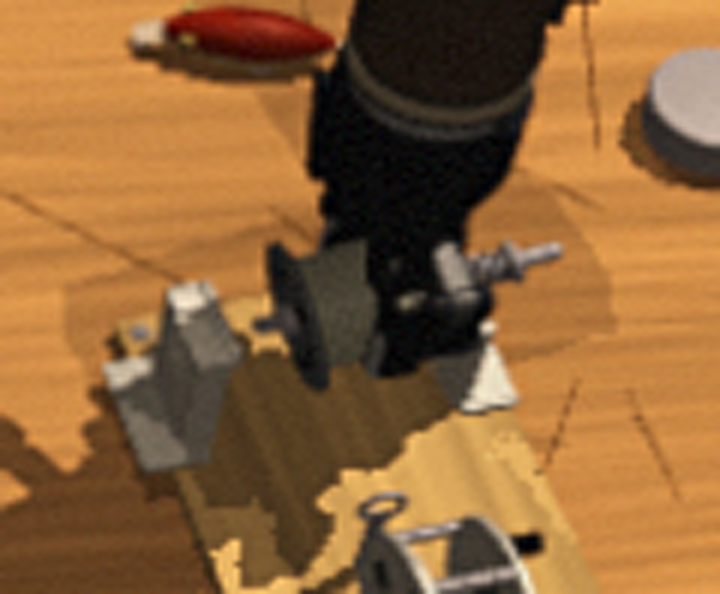

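```bash
python3 -m handwheel '[[[0.006,-0.001,0.001],0.002],[[0.006,-0.0007,0.001],0],[[0,0,0],0],[[0,0,0],0]]'; python3 - <<'E'
from h import *
import pickle
p=robot.camera("wrist");pickle.dump(p,open("C.pkl","wb"));cv2.imwrite("pics/D_wrist.png",p["frame"])
s=robot.camera("scene");pickle.dump(s,open("Cs.pkl","wb"));cv2.imwrite("pics/D_s.png",cv2.resize(s["frame"][250:320,380:470],None,fx=8,fy=8,interpolation=2))
E
python3 go.py 597.1 204.3 15.1 97.9 4
```

```text
t: 22.6
ee_pos: [593.0, 222.5, 15.8]
tcp_rot: [[-0.0, 0.99, 0.138], [-0.0, 0.138, -0.99], [-1.0, -0.0, 0.0]]
force: [-0.1, 0.2, -2.6]
grip_width: 50.4
t 22.7 pos [593.3 222.7  16.2] head 97.94 tilt -1.0 w 50.5 F [ 0.1  0.3 -1. ]
[[0.0003, 0.0003, 0.0047], np.float64(0.0002)]
[[0.0003, 0.0003, 0.0047], np.float64(0.0002)]
[[0.0003, 0.0003, 0.0047], np.float64(0.0002)]
[[0.0003, 0.0003, 0.0047], np.float64(0.0002)]
```

View pics/D_wrist.png

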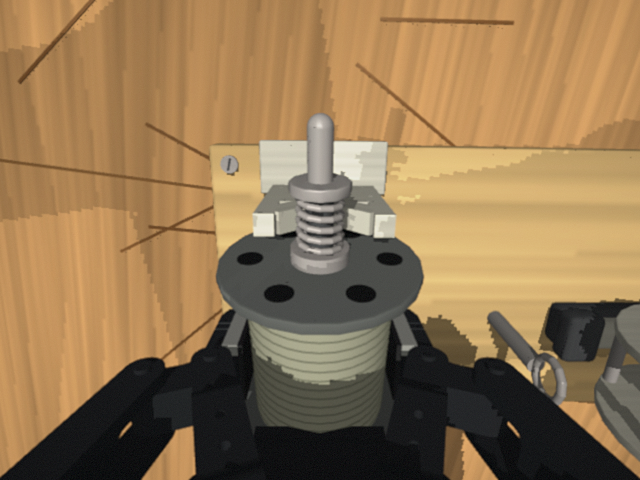

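View pics/D_s.png

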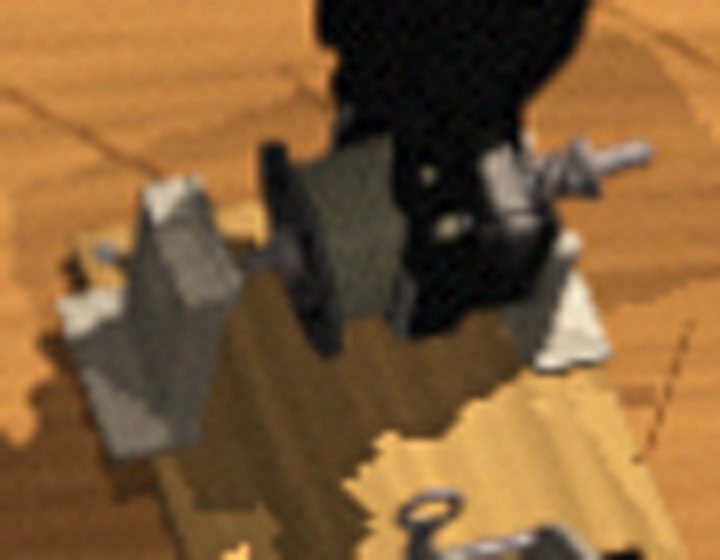

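```bash
python3 -m handwheel '[[[0.001,0.0012,0.004],0],[[0.001,0,0.004],0],[[0.0005,0,0.004],0],[[0,0,0],0]]'; python3 - <<'E'
from h import *
import pickle
p=robot.camera("wrist");pickle.dump(p,open("E.pkl","wb"));cv2.imwrite("pics/E_wrist.png",p["frame"])
s=robot.camera("scene");cv2.imwrite("pics/E_s.png",cv2.resize(s["frame"][250:320,380:470],None,fx=8,fy=8,interpolation=2))
E
python3 go.py 597.1 204.3 13 97.9 2
```

```text
t: 23.2
ee_pos: [595.9, 210.3, 13.5]
tcp_rot: [[-0.0, 0.991, 0.137], [-0.0, 0.137, -0.991], [-1.0, -0.0, 0.0]]
force: [-0.4, 0.1, -2.1]
grip_width: 50.5
t 23.3 pos [596.  210.7  13.6] head 97.92 tilt -1.0 w 50.5 F [ 0.2 -0.2 -2.1]
[[0.0003, 0.0001, 0.0033], np.float64(0.0001)]
[[0.0003, 0.0001, 0.0033], np.float64(0.0001)]
```

View pics/E_wrist.png

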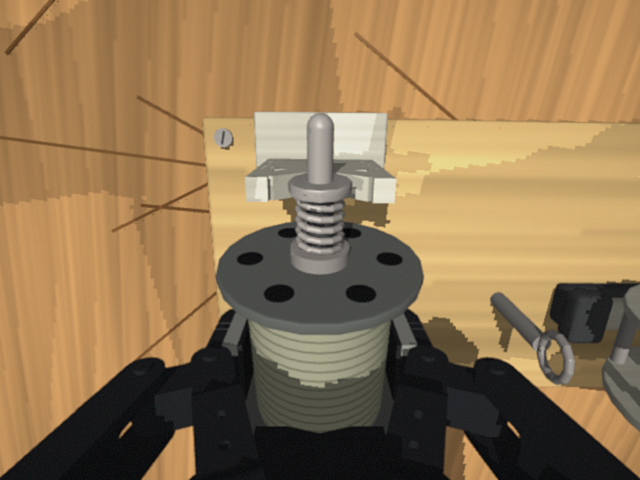

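View pics/E_s.png

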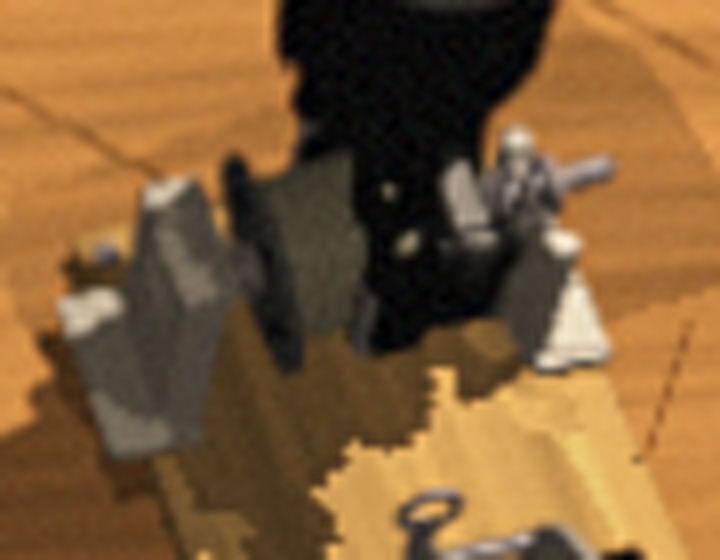

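```bash
python3 -m handwheel '[[[0.0004,0,0.003],0],[[0.0003,0,0.003],0],[[0,0,0.001],0],[[0,0,0],0]]'; python3 - <<'E'
from h import *
import pickle
p=robot.camera("wrist");pickle.dump(p,open("E.pkl","wb"));cv2.imwrite("pics/F_wrist.png",p["frame"])
s=robot.camera("scene");cv2.imwrite("pics/F_s.png",cv2.resize(s["frame"][250:320,380:470],None,fx=8,fy=8,interpolation=2))
E
python3 go.py 597.1 204.3 13 97.9 2
```

```text
t: 23.8
ee_pos: [597.5, 203.8, 13.4]
tcp_rot: [[0.001, 0.99, 0.138], [-0.0, 0.138, -0.99], [-1.0, 0.001, 0.0]]
force: [-0.7, 0.1, 0.1]
grip_width: 49.9
t 23.9 pos [597.5 203.8  13.3] head 97.95 tilt -1.0 w 50.5 F [ 0.5 -0.5  0.8]
[[0.0002, -0.0001, -0.0003], np.float64(0.0004)]
[[0.0002, -0.0001, -0.0003], np.float64(0.0004)]
```

View pics/F_wrist.png

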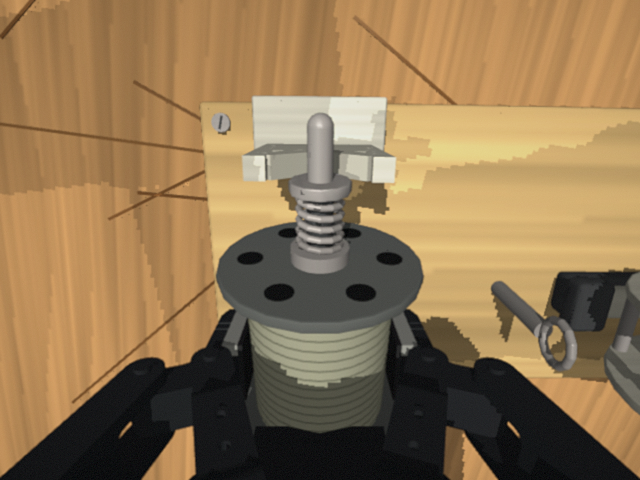

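View pics/F_s.png

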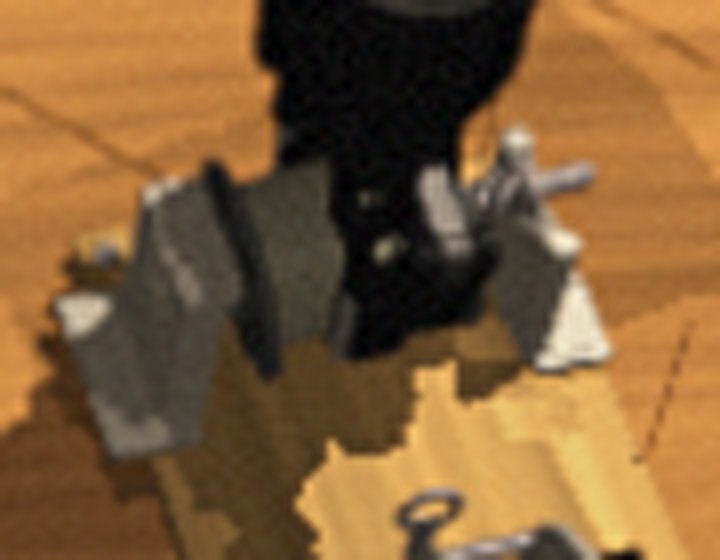

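```bash
python3 -m handwheel '[[[0,0,0.001],0],[[0,0,0.0005],0],[[0,0,0],0]]'; python3 - <<'E'
from fit import *
np.set_printoptions(precision=1,suppress=True)
p=robot.camera("wrist");pickle.dump(p,open("G.pkl","wb"));cv2.imwrite("pics/G_wrist.png",p["frame"])
cv2.imwrite("pics/G2.png",cv2.resize(p["frame"][80:280,220:420],None,fx=4,fy=3,interpolation=2))
E
python3 go.py 597.1 204.3 13 97.9 1
```

```text
t: 24.28
ee_pos: [597.6, 202.9, 13.3]
tcp_rot: [[0.001, 0.99, 0.138], [0.001, 0.138, -0.99], [-1.0, 0.001, -0.0]]
force: [-0.3, 2.5, 2.2]
grip_width: 50.4
t 24.32 pos [597.6 202.9  13.2] head 97.94 tilt -1.0 w 50.2 F [0.8 3.5 3. ]
[[0.0002, -0.0003, -0.0015], np.float64(0.0007)]
```

View pics/G2.png

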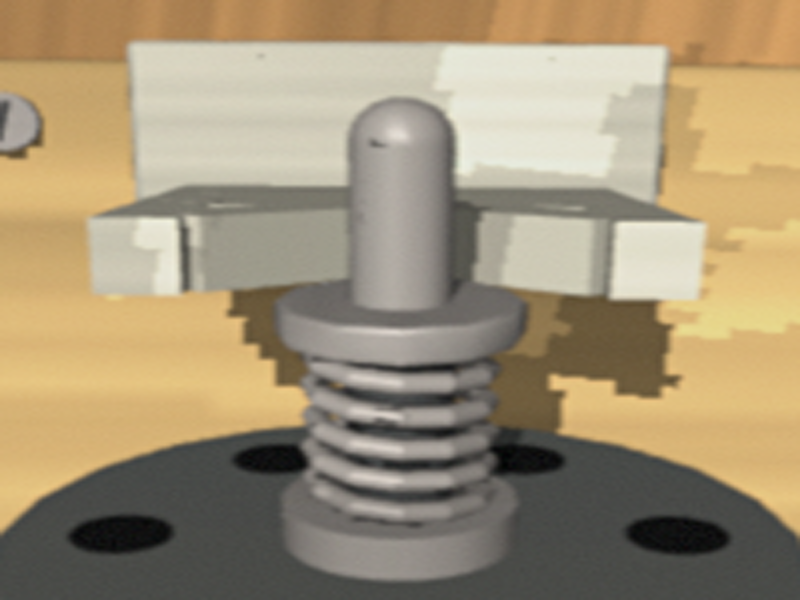

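```bash
python3 -m handwheel '[[[0.001,0,-0.0005],0],[[0.0015,0,0],0],[[0.0015,0,0],0],[[0.0015,0,0],0],[[0,0,0],0]]' - 20; python3 - <<'E'
from h import *
p=robot.camera("wrist");cv2.imwrite("pics/H_wrist.png",p["frame"])
cv2.imwrite("pics/H2.png",cv2.resize(p["frame"][80:280,220:420],None,fx=4,fy=3,interpolation=2))
E
python3 go.py 597.1 204.3 13 97.9 1
```

```text
t: 24.95
ee_pos: [597.7, 203.4, 10.7]
tcp_rot: [[0.0, 0.99, 0.138], [0.0, 0.138, -0.99], [-1.0, 0.0, -0.0]]
force: [-5.8, 1.3, 17.3]
grip_width: 49.9
t 25.0 pos [597.7 203.4  10.6] head 97.93 tilt -1.0 w 50.3 F [-5.6  2.1 16.4]
[[-0.0024, -0.0005, -0.001], np.float64(0.0005)]
```

View pics/H2.png

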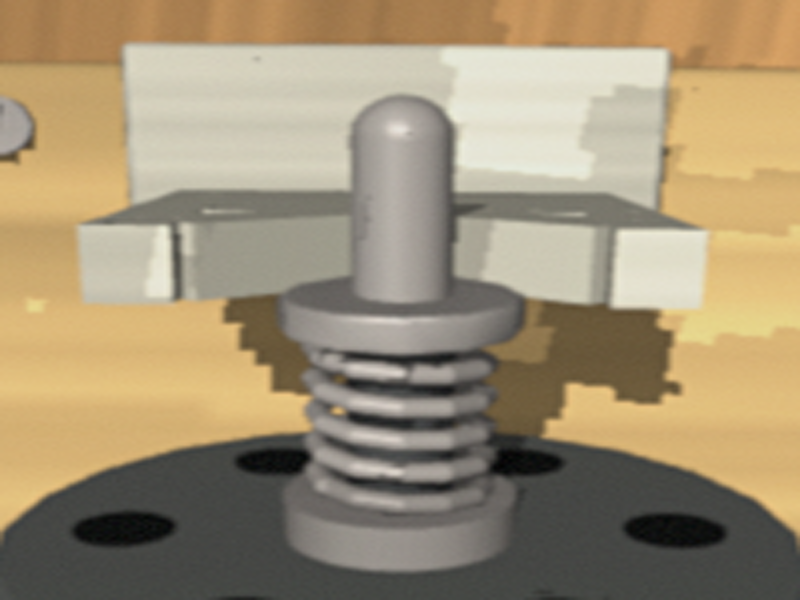

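```bash
python3 -m handwheel '[[[-0.002,0,0],0],[[0,0,0],0],[[0,0,0],0]]' 0.27 20; python3 - <<'E'
from h import *
p=robot.camera("wrist");cv2.imwrite("pics/I_wrist.png",p["frame"])
cv2.imwrite("pics/I2.png",cv2.resize(p["frame"][80:280,220:420],None,fx=4,fy=3,interpolation=2))
E
python3 go.py 597.1 204.3 13 97.9 1
```

```text
t: 25.38
ee_pos: [596.5, 202.4, 8.5]
tcp_rot: [[-0.001, 0.99, 0.138], [-0.001, 0.138, -0.99], [-1.0, -0.001, 0.0]]
force: [0.9, -0.3, -1.0]
grip_width: 54.3
t 25.43 pos [596.5 202.4   8.5] head 97.93 tilt -1.0 w 54.3 F [0.1 0.8 0.3]
[[-0.0045, 0.0009, -0.0018], np.float64(0.0005)]
```

View pics/I_wrist.png

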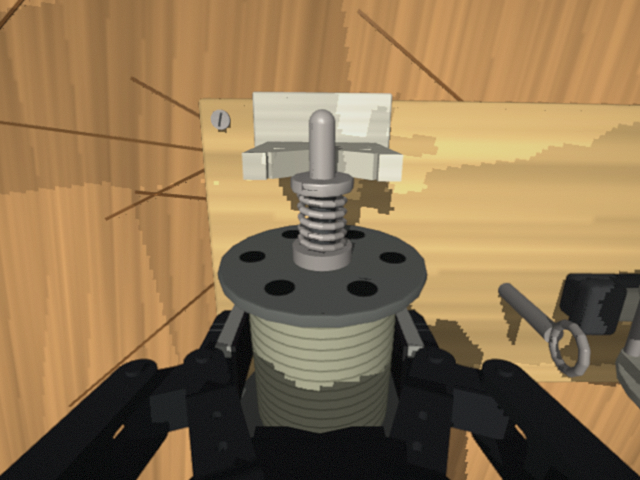

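View pics/I2.png

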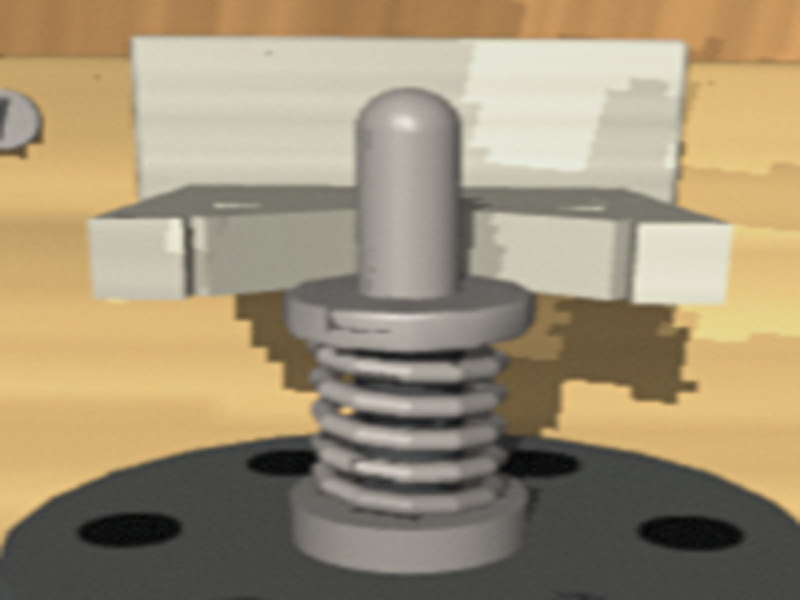

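```bash
sed -i 's/(v\[3\]-.138)\*100/0/' fit.py; python3 - <<'E'
from fit import *
np.set_printoptions(precision=2,suppress=True)
import cv2
im=cv2.imread("pics/I_wrist.png");cv2.imwrite("pics/I3.png",cv2.resize(im[200:350,205:440],None,fx=3.4,fy=3.4,interpolation=2))
p=robot.camera("wrist");pickle.dump(p,open("I.pkl","wb"));o=robot.get_obs()["ee_pos"]
obs={(34,35,"L"):218.5,(34,35,"R"):426.5,(34,35,"T"):225.7,(62,10,"L"):291.5,(62,10,"R"):353,(62,10,"T"):172.7,(39,10,"L"):292.8,(39,10,"R"):351.5,(79,4,"L"):309.3,(79,4,"R"):335.2,(79,4,"T"):112.5}
v,e,pt,f,l=fit(p,o,97.93,obs);print(o,v,np.degrees(v[3:]));print(e)
for q in((0,82,0),(0,-51,0)): w=pt(q);print(q,w, w-o)
p2=pickle.load(open("A.pkl","rb"));o2=np.array([549.1,125.9,122.9])
obs={(34,35,"L"):216.8,(34,35,"R"):423.2,(34,35,"T"):223,(62,10,"L"):289.3,(62,10,"R"):351.8,(62,10,"T"):174.2,(39,10,"L"):290.6,(39,10,"R"):348.5,(79,4,"L"):307.6,(79,4,"R"):334.2,(79,4,"T"):117}
v,e,pt,f,l=fit(p2,o2,98.97,obs);print(v,np.degrees(v[3:]));print(e)
E
```

```text
[596.53 202.56   8.6 ] [-0.49  2.15 57.17 -0.03 -0.  ] [-1.9  -0.08]
[-0.58  0.43  1.55 -0.08  0.08 -4.72  0.17 -0.03  0.16 -0.14  3.   -0.07
  0.  ]
(0, 82, 0) [584.33 285.77  63.05] [-12.2   83.21  54.45]
(0, -51, 0) [602.84 154.14  67.47] [  6.31 -48.42  58.87]
[-1.77  1.12 54.23  0.06  0.01] [3.18 0.33]
[-0.82  0.41  0.45 -0.18 -0.05 -3.75  0.1   0.64  0.09 -0.15  3.09  0.29
  0.  ]
```

View pics/I3.png

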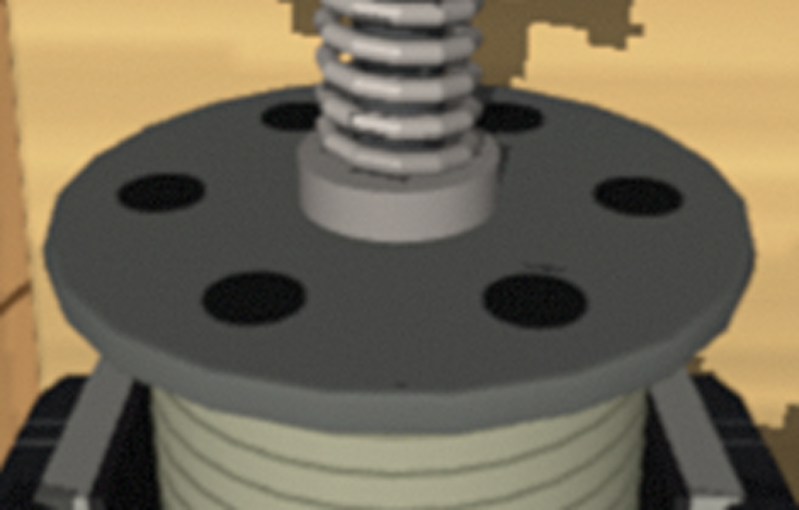

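```bash
python3 - <<'E'
from h import *
import pickle
np.set_printoptions(precision=1,suppress=True)
p=pickle.load(open("I.pkl","rb"))
a=np.radians(7.6)
def W(x,y,z): c,s=np.cos(a),np.sin(a); b=np.array([601.2+56*-s*1,160.4+56*c]); return np.array([b[0]+c*x-s*y,b[1]+s*x+c*y,z])
for dz in(0,-2.4):
  print("plate top inner",proj(p,W(-24,49,72+dz)),proj(p,W(24,49,72+dz)),"outer",proj(p,W(-24,57,72+dz)),proj(p,W(24,57,72+dz)))
  for t,yo in((0,-14),(0,-16),(2.5,-14),(5,-14),(7.5,-14)):
    r=np.radians(t);S=lambda x,y,z:W(x,yo-51+ (y+51)*np.cos(r)-z*np.sin(r),60+dz+(y+51)*np.sin(r)+z*np.cos(r))
    fl=np.array([proj(p,S(35*np.cos(q),34,35*np.sin(q))) for q in np.linspace(0,6.28,90)])
    co=np.array([proj(p,S(10*np.cos(q),62,10*np.sin(q))) for q in np.linspace(0,6.28,90)])
    print(t,yo,"end",proj(p,S(0,82,0)),"pinw@79",proj(p,S(4,79,0))[0]-proj(p,S(-4,79,0))[0],"coll w",np.ptp(co[:,0]),"T",co[:,1].min(),"flange T,B,w",fl[:,1].min(),fl[:,1].max(),np.ptp(fl[:,0]))
E
```

```text
plate top inner [243.8 179.3] [400.9 180.1] outer [242.2 152.5] [402.9 153.4]
0 -14 end [322.6 114.4] pinw@79 24.775220848424397 coll w 59.48709019080195 T 172.70060845985546 flange T,B,w 227.23301016112032 300.4927429232771 200.06968024267002
0 -16 end [322.5 121. ] pinw@79 24.64896634873071 coll w 59.190484693657254 T 178.2152838883882 flange T,B,w 231.4702003888306 307.07231144408775 199.0537176888202
2.5 -14 end [322.7 114.7] pinw@79 25.94578946223629 coll w 61.81310384901656 T 173.76497079019768 flange T,B,w 226.48888843794197 312.5829157285867 205.62066980134162
5 -14 end [322.9 115.9] pinw@79 27.210932562689607 coll w 64.28933146729207 T 175.55842887826466 flange T,B,w 226.11390627601875 325.82506295632567 211.35242649112047
7.5 -14 end [323.  118.2] pinw@79 28.579206237231517 coll w 66.91952769151106 T 178.16084078765113 flange T,B,w 226.13764485808287 340.2441838818306 217.25659332449612
plate top inner [245.3 178.1] [399.3 178.9] outer [243.8 151.8] [401.2 152.7]
0 -14 end [322.5 114.5] pinw@79 24.307806644101618 coll w 58.407283645183895 T 171.77626876078853 flange T,B,w 225.74704600507113 296.39986619706883 196.47019519016536
0 -16 end [322.5 120.9] pinw@79 24.186266462942967 coll w 58.121419458819844 T 177.20272796660183 flange T,B,w 229.9325280579073 302.8594055860114 195.4910516605833
2.5 -14 end [322.7 114.8] pinw@79 25.433621727076513 coll w 60.64808337308159 T 172.78818685222072 flange T,B,w 224.9769995331196 308.08998221477884 201.82161295902114
5 -14 end [322.8 116. ] pinw@79 26.648144358977106 coll w 63.027003899953456 T 174.5124821873278 flange T,B,w 224.56949299172604 320.88695876410475 207.34194863534321
7.5 -14 end [323.  118.2] pinw@79 27.959047557281963 coll w 65.55302584399936 T 177.02586104384568 flange T,B,w 224.55324084779332 334.8133869163678 213.02269961794588
```

```bash
python3 -m handwheel '[[[0,0,0],0],[[0,0,0],0],[[0,0,0.001],0],[[0,0,0.001],0],[[0,0,0],0]]' -1 20; python3 -m handwheel '[[[0,0,0],0],[[0,0,0],0],[[0,0,0],0]]' 0.27; python3 - <<'E'
from h import *
import pickle
p=robot.camera("wrist");pickle.dump(p,open("J.pkl","wb"));cv2.imwrite("pics/J_wrist.png",p["frame"])
s=robot.camera("scene");cv2.imwrite("pics/J_s.png",cv2.resize(s["frame"][250:320,380:470],None,fx=8,fy=8,interpolation=2))
cv2.imwrite("pics/J2.png",cv2.resize(p["frame"][80:330,210:430],None,fx=3.6,fy=2.4,interpolation=2))
E
python3 go.py 597.1 204.3 13 97.9 1
```

```text
t: 26.1
ee_pos: [596.8, 200.7, 9.0]
tcp_rot: [[-0.001, 0.99, 0.138], [-0.0, 0.138, -0.99], [-1.0, -0.001, 0.0]]
force: [-0.1, 0.6, -2.3]
grip_width: 51.8
t: 26.48
ee_pos: [597.7, 201.0, 9.7]
tcp_rot: [[0.001, 0.99, 0.138], [0.0, 0.138, -0.99], [-1.0, 0.001, -0.0]]
force: [-0.0, -0.0, -0.4]
grip_width: 54.3
t 26.57 pos [597.5 201.    9.6] head 97.94 tilt -1.0 w 54.3 F [-0.5 -0.9  0.4]
[[-0.0034, 0.0, -0.0033], np.float64(0.0007)]
```

View pics/J2.png

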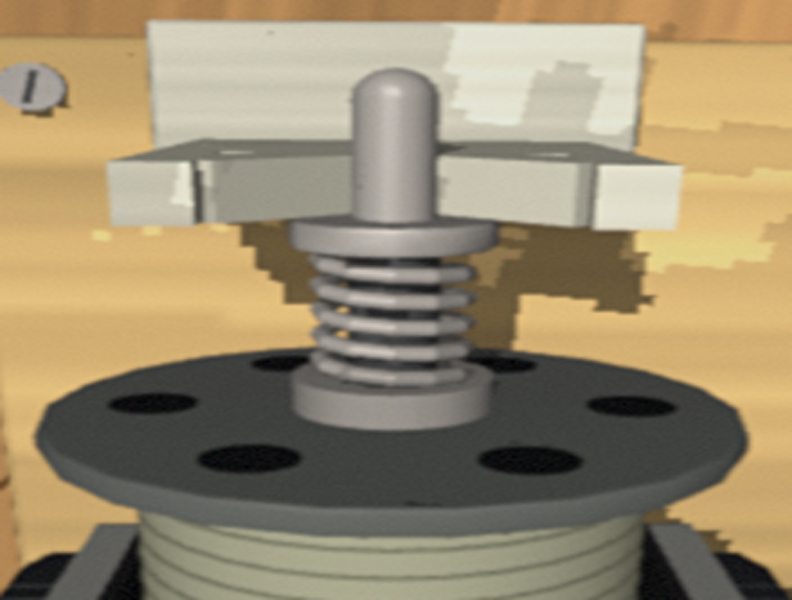

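View pics/J_s.png

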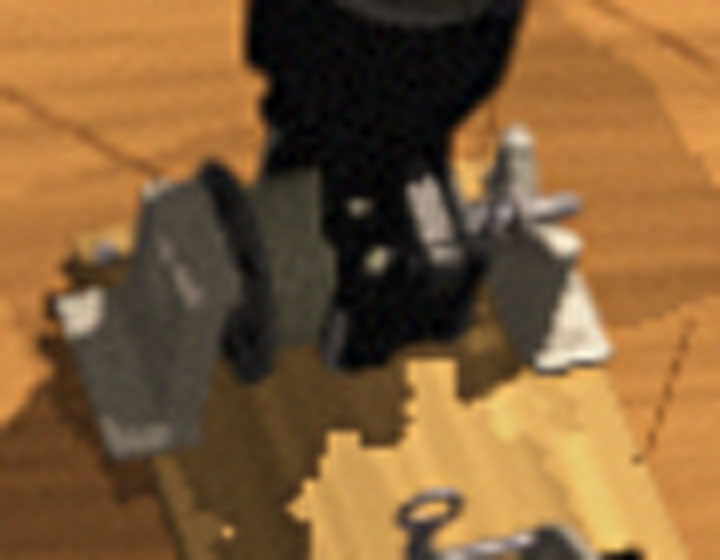

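```bash
python3 -m handwheel '[[[0,0,0],0],[[0,0,0],0],[[-0.01,0,0],0],[[-0.03,0,0],0],[[-0.05,0,0],0]]' 1; python3 -m handwheel '[[[-0.03,0,0.03],0],[[0,0,0.04],0],[[0,0,0],0],[[0,0,0],0]]'; python3 - <<'E'
from h import *
import pickle
p=robot.camera("wrist");pickle.dump(p,open("K.pkl","wb"));cv2.imwrite("pics/K_wrist.png",p["frame"])
s=robot.camera("scene");cv2.imwrite("pics/K_s.png",s["frame"]);cv2.imwrite("pics/K_s2.png",cv2.resize(s["frame"][245:325,380:480],None,fx=8,fy=7,interpolation=2))
for n in("pin_end","stub_end","winder_lip","winder_vee"):
  for c,q in(("w",p),("s",s)):
    print(n,c,[(np.round(d["point"],1).tolist(),round(d["p"],2),atz(q,d["point"],60).round(1)) for d in robot.pinpoint(q,n)[:2]])
print(robot.get_obs()["t"],robot.get_obs()["force"])
E
```

```text
t: 27.2
ee_pos: [595.5, 200.4, 98.7]
tcp_rot: [[-0.004, 0.99, 0.138], [-0.001, 0.138, -0.99], [-1.0, -0.005, 0.001]]
force: [-0.4, 0.3, 0.2]
grip_width: 85.4
t: 27.7
ee_pos: [606.8, 131.9, 129.6]
tcp_rot: [[-0.0, 0.991, 0.137], [0.001, 0.137, -0.991], [-1.0, -0.0, -0.001]]
force: [-0.2, -0.4, -0.7]
grip_width: 85.2
pin_end w [([44.2, 60.0], 0.73, array([422.6, 222.7,  60. ]))]
pin_end s [([453.1, 273.6], 0.41, array([581., 287.,  60.]))]
stub_end w [([319.4, 207.9], 0.73, array([602.4, 153.6,  60. ]))]
stub_end s [([397.6, 285.3], 0.91, array([602. , 142.7,  60. ]))]
winder_lip w []
winder_lip s [([403.5, 286.5], 0.74, array([606.9, 156.4,  60. ])), ([241.9, 311.7], 0.59, array([ 642.1, -235.2,   60. ]))]
winder_vee w [([320.3, 15.5], 0.77, array([587. , 268.6,  60. ]))]
winder_vee s [([446.2, 276.9], 0.74, array([589.1, 267.4,  60. ]))]
28.2 [ 0.09287357  0.70400002 -0.07275869]
```

View pics/K_wrist.png

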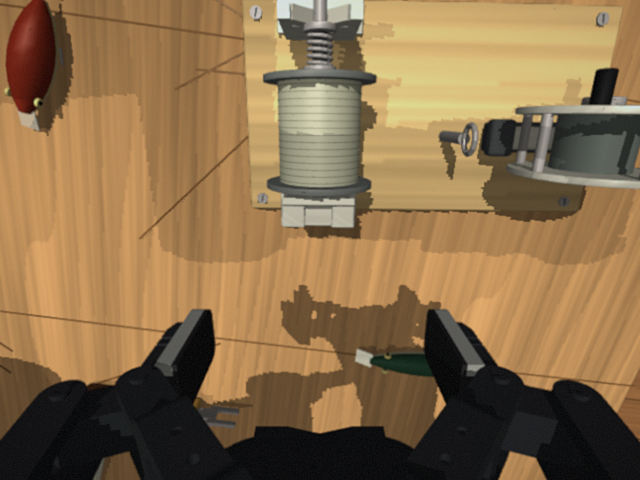

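View pics/K_s2.png

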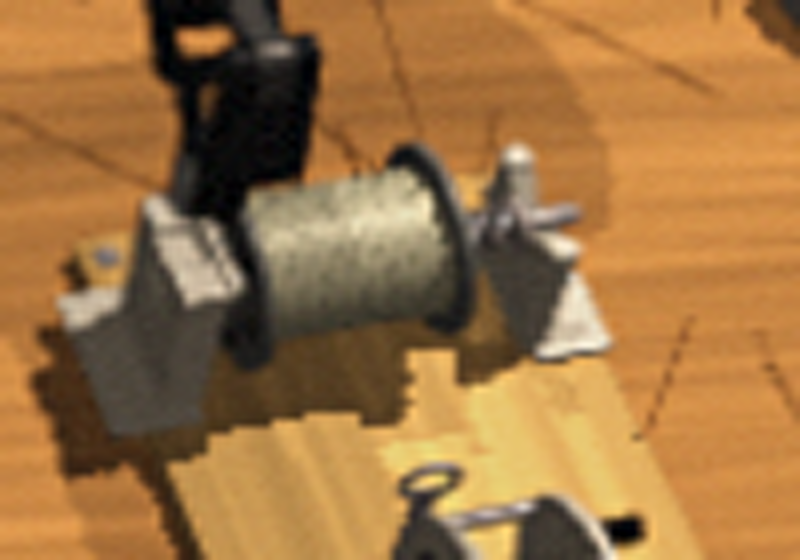

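View pics/K_s.png

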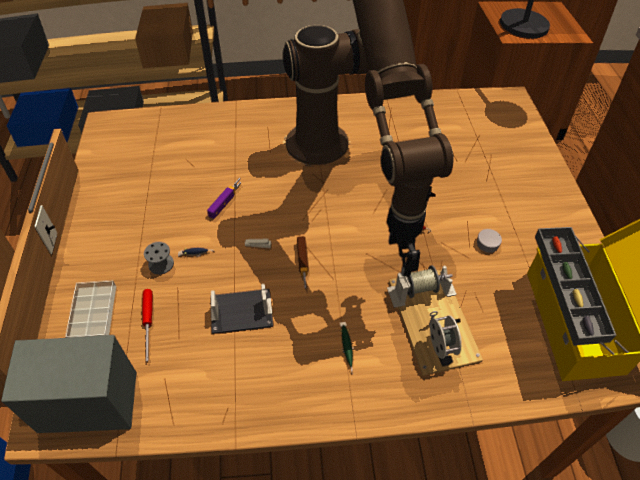

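```bash
python3 -m handwheel '[[[0,0,-0.04],0],[[0,0,-0.03],0],[[0,0,0],0],[[0,0,0],0]]'; python3 - <<'E'
from h import *
import pickle
np.set_printoptions(precision=1,suppress=True)
p=robot.camera("wrist");pickle.dump(p,open("L.pkl","wb"));cv2.imwrite("pics/L_wrist.png",p["frame"])
cv2.imwrite("pics/L2.png",cv2.resize(p["frame"][90:330,250:400],None,fx=4,fy=2.5,interpolation=2))
a=np.radians(7.6)
def W(x,y,z): c,s=np.cos(a),np.sin(a); b=np.array([601.2+56*-s*1,160.4+56*c]); return np.array([b[0]+c*x-s*y,b[1]+s*x+c*y,z])
for z in(57.6,60,66): print(z,"pin end",proj(p,W(0,66,z)),"w",proj(p,W(4,60,z))[0]-proj(p,W(-4,60,z))[0],"collar w",proj(p,W(10,46,z))[0]-proj(p,W(-10,46,z))[0])
print("plate",proj(p,W(-24,49,72)),proj(p,W(24,49,72)))
E
```

```text
t: 28.7
ee_pos: [597.3, 200.6, 129.3]
tcp_rot: [[-0.0, 0.99, 0.139], [-0.001, 0.139, -0.99], [-1.0, -0.0, 0.001]]
force: [-0.0, 1.3, 0.3]
grip_width: 85.6
57.6 pin end [320.1 116.1] w 12.421522684675267 collar w 30.502587763066117
60 pin end [320.1 116.1] w 12.54243503236654 collar w 30.794141632023866
66 pin end [320.1 116.1] w 12.855271122902536 collar w 31.548003455305036
plate [281.  144.8] [358.9 145.3]
```

View pics/L2.png

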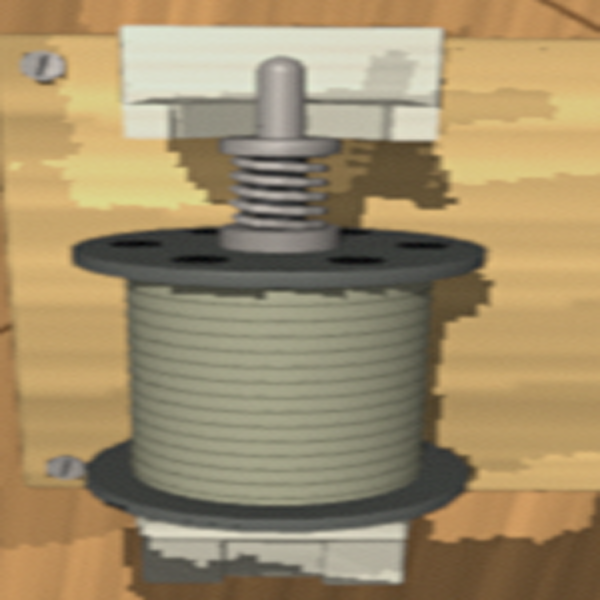

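```bash
python3 -c "
from rig import robot
print(robot.hand_in()); print(robot.get_obs()['t'])"
```

```text
the job is handed in; nothing more can be done
None
the job is handed in; nothing more can be done
```

The spool is now in the winder, and I handed the job in at about 29 s of the 72 s allowed. No verdict was reported.

**What I did:** With the brown forked tool I pressed the collar in about 11 mm and raised the pin into the notch. I then laid the tool flat on free bench, about 110 mm from where it started. I drew the spool out along its tilted axis and hooked the stub under the lip with the spring end up. After that I let the pin down into the vee and lifted the open gripper clear.

**Last checks:**
- **Spool:** In the last wrist picture, the collar and pin widths match an axis about 57–60 mm high. The pin lies on the vee's centreline, and its end is at about y = 67–68 mm of the winder.
- **Stub:** I did not see its end directly. The network put it within 1 mm of centre and at about y = -63 mm of the winder (wrist picture). The scene picture put it nearer -74 mm, so the two disagree.
- **Bench:** In the scene picture the tool lies flat and the bystanders look undisturbed; I did not measure either. The force readings were near zero.

**What went wrong or disagreed:**
- **Fingertips:** They are really about 30 mm behind the reported tool point, so my first grasp closed above the handle and touched nothing. I corrected for this from the pictures.
- **Wrist camera:** It reads heights about 2.4 mm low.
- **Letting down:** The first time I let the spring end down, the spool stayed about 3° up. The push read up to 17 N, and the collar was probably catching on the vee plate. I slid the spool 2 mm towards the head and let go again, and it seated level.

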